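Load gel cassettes into the rack under the swing lamp

TASK

Load the gel cassettes for lighting: turn the clamp knob on the post loose, swing the lamp right off the rack towards the robot, and stand every cassette lying on the bench on a short edge, fully down in a slot of its own in the leaning rack. Then swing the lamp back over the rack so that its pointer meets the mark, and turn the clamp knob fully tight again. Never swing the lamp while its clamp is tight, and leave the glassware, vials and tip box standing where they are.

Things in the scene. Friction and masses are not known exactly. Their poses are not given: they have to be found in the camera images.
- cassette0: a flat grey plastic gel cassette, a plain slab 96 x 62 x 12 mm with a clear window on both faces, 80 g (varies); at the start it lies flat on the bench. Origin: the slab's centre (6 mm above the bench when lying). x: along its 96 mm length, y: along its 62 mm width, z: through its thickness. All cassettes are alike and either end or face may be used. May be absent.
- cassette1: a flat grey plastic gel cassette, a plain slab 96 x 62 x 12 mm with a clear window on both faces, 80 g (varies); at the start it lies flat on the bench. Origin: the slab's centre (6 mm above the bench when lying). x: along its 96 mm length, y: along its 62 mm width, z: through its thickness. All cassettes are alike and either end or face may be used. May be absent.
- cassette2: a flat grey plastic gel cassette, a plain slab 96 x 62 x 12 mm with a clear window on both faces, 80 g (varies); at the start it lies flat on the bench. Origin: the slab's centre (6 mm above the bench when lying). x: along its 96 mm length, y: along its 62 mm width, z: through its thickness. All cassettes are alike and either end or face may be used. May be absent.
- cassette3: a flat grey plastic gel cassette, a plain slab 96 x 62 x 12 mm with a clear window on both faces, 80 g (varies); at the start it lies flat on the bench. Origin: the slab's centre (6 mm above the bench when lying). x: along its 96 mm length, y: along its 62 mm width, z: through its thickness. All cassettes are alike and either end or face may be used. May be absent.
- slot0 (a point): slot 0 of the rack (0 nearest the robot, 4 farthest; 30 mm apart). Point: where a seated cassette's centre lies, 55 mm above the bench. x: up along the slot, leaning 30 degrees back from upright, away from the robot; y: level, along the slot; z: square to the cassette's face, up and towards the robot. An 18 mm gap, 40 mm deep, in which a cassette leans back up to 9 degrees more.
- slot1 (a point): slot 1 of the rack (0 nearest the robot, 4 farthest; 30 mm apart). Point: where a seated cassette's centre lies, 55 mm above the bench. x: up along the slot, leaning 30 degrees back from upright, away from the robot; y: level, along the slot; z: square to the cassette's face, up and towards the robot. An 18 mm gap, 40 mm deep, in which a cassette leans back up to 9 degrees more.
- slot2 (a point): slot 2 of the rack (0 nearest the robot, 4 farthest; 30 mm apart). Point: where a seated cassette's centre lies, 55 mm above the bench. x: up along the slot, leaning 30 degrees back from upright, away from the robot; y: level, along the slot; z: square to the cassette's face, up and towards the robot. An 18 mm gap, 40 mm deep, in which a cassette leans back up to 9 degrees more.
- slot3 (a point): slot 3 of the rack (0 nearest the robot, 4 farthest; 30 mm apart). Point: where a seated cassette's centre lies, 55 mm above the bench. x: up along the slot, leaning 30 degrees back from upright, away from the robot; y: level, along the slot; z: square to the cassette's face, up and towards the robot. An 18 mm gap, 40 mm deep, in which a cassette leans back up to 9 degrees more.
- slot4 (a point): slot 4 of the rack (0 nearest the robot, 4 farthest; 30 mm apart). Point: where a seated cassette's centre lies, 55 mm above the bench. x: up along the slot, leaning 30 degrees back from upright, away from the robot; y: level, along the slot; z: square to the cassette's face, up and towards the robot. An 18 mm gap, 40 mm deep, in which a cassette leans back up to 9 degrees more.
- station: the fixed lamp station: a 200 x 160 mm base plate, 10 mm thick, with the rack of leaning fins (56 mm wide, 8 mm thick, tops 45 mm up) in its middle, and a 44 mm thick post at y = -200 mm in its frame with lamp and knob. Origin: on the bench under the middle of the rack; x: across the slots, away from the robot; y: left; z: up. Fixed.
- lamp_arm (a joint): swing lamp: a flat white lamp head, 160 x 110 x 22 mm (underside 140 mm up) on an arm turning level about the post. 0 = the hub's pointer meets the black mark on the post's disc, lamp straight over the rack; positive = counter-clockwise from above, towards the robot and off the rack; limits -0.4, 1.75 rad. Beyond 1.2 the rack is clear. Stays where left; takes about 2 N at the grip.
- lamp_grip (a point): middle of the upright black round peg on top of the lamp head, 20 mm in diameter, 45 mm long (it stands from 163 to 208 mm above the bench; this point is 191 mm above the bench), 200 mm from the post's axis. The lamp is swung by it.
- clamp_knob (a joint): the lamp's clamp knob on top of the post. 0 = fully tight; positive = loosened, counter-clockwise from above, up to its stop at 1.35 rad. Beyond 0.9 rad the clamp is loose. It stays where it is left; turning takes about 0.06 N m.
- knob_grip (a point): on the knob's axis (the post's axis), 187 mm above the bench, 10 mm below the top of the wing: an upright bar 50 mm long, 13 mm thick, up to 197 mm, on a round collar 34 mm across whose top is 173 mm above the bench. x: along the bar, y: across it (pinch it this way); it turns with the knob, and at joint value 0 its x is the station's x.
- vial_a: a bystander: small capped vial, 28 mm in diameter, 55 mm high, origin at the middle of its underside; it stands among the cassettes
- vial_b: a bystander: another such vial, 28 mm in diameter, 55 mm high, origin at the middle of its underside
- beaker: a bystander: glass beaker, 68 mm in diameter, 85 mm high, origin at the middle of its underside
- flask: a bystander: glass flask, 76 mm in diameter at the foot, 120 mm high, origin at the middle of its underside
- tip_box: a bystander: pipette tip box 75 x 110 x 45 mm, origin at the middle of its underside

How it is judged:
By the outcome, as a careful person would: the job done as asked, in the order asked, and still so for the second after the job is handed in, with the robot touching nothing.
Of cassette0, cassette1, cassette2, cassette3 only 2 to 4 are there at a start; the rules pass over those that are not, and their reading is None.
At some moment in a run one of cassette0, cassette1, cassette2, cassette3 may be knocked a few centimetres aside while the robot is not near it.
Once in a run the grip may slacken for a moment while it holds something.
It also fails if it takes over 210 s, if anything falls off the work surface, if the arm or the gripper's body presses on something with over 40 N, if the wrist force passes 120 N, or if a joint passes its speed limit or range.

ROBOT

A 6-joint arm with a two-finger parallel gripper is mounted at the origin on the work surface. World frame = base frame: x ahead of the robot, y to its left, z up, the work surface at z = 0. Lengths are in m, angles in rad, forces in N, time in s.
With the tool pointing down it reaches from about 0.375 to 0.975 m from the base axis. Payload 3.8 kg.
Tool frame: the origin (TCP) lies at the very end of the fingers, on their centre line; the grasp point (between the pads) lies 19 mm behind it (bot.pinch_z is the distance from the TCP to the grasp point, in m); x points along the fingers, y is the direction in which the jaws open and shut, and the axes are right-handed (so a half turn about x gives the same grasp; the last joint's range is limited). The gripper opens to 85 mm and grips with 20 to 120 N. Pads are 22 mm wide; open, the fingers measure 114 mm over their backs; the gripper's body (76 mm by 85 mm) begins 54 mm behind the grasp point. The pads swing forward as they close: fully open they stand 13 mm farther back than shut.
Start: joints at [-1.228, 0.264, 1.604, -0, 1.274, -0.037], TCP at [0.25, -0.627, 0.231] pointing down, gripper open.
Joint ranges: [-2.63, 2.63], [-0.94, 2.18], [0.31, 2.57], [-1.31, 4.45], [0, 2.66], [-2.55, 2.55]. Speed limits (rad/s): [2.57, 2.57, 3.14, 3.14, 3.14, 3.14].

INTERFACE

Orientations are given as a rotation vector (axis times angle).
In Python, from workcell import monitor, imaging, finish_job, bot gives the robot as it stands.
- The arm moves only by the tool jog_arm, never from a script. Its argument "rows" is a list of rows, each a list of 7 numbers: the shift along the tool's x, y, z in m, then the turn, a rotation vector about the tool's x, y, z in rad, then the opening in per cent of the stroke, from 0 (shut) to 100 (fully open). A call has 1 to 20 rows; each row is the pose to reach, as a shift and turn from the pose measured when the call began, along the tool's axes at that moment; what a row does not reach only later rows make up. A row lasts 1/10 s, in which the tool goes at most 50 mm and 8.59 degrees, less where a joint would pass 70% of its speed; a pose out of reach is approached as far as the arm can. A call with a gripper value outside its range is refused whole. The fingers move at their own pace and stop on an object; "force" is the grip in N (left out, the last holds). Time passes only in rows, so rows that repeat a pose let the fingers close. It gives the time, the measured TCP pose, the force and the opening at its end, in the units of the state.
- monitor.read_state(): the state, without advancing time (a new reading comes with each control period).
- imaging.read_camera(name): name is "side" or "top"; returns the picture (420x560x3 uint8, blue, green, red); there is no depth.
- imaging.camera_params(name): a dict with "fx", "fy", "cx", "cy" (pixels), "T" (4x4, takes a point from camera to world coordinates). Camera axes: x right, y down, z forward; pixel columns grow to the right and rows downward; lengths in m; the calibration is good to about 2 mm. A picture is of the moment at which its call begins. camera_params takes no time and is no camera call.
- finish_job(): hands the job in, once; it reports no verdict.
The state is a dict: "time": time; "q": joint angles; "joint_vel": joint speeds; "joint_torque": joint torques, N m; "tool_pos": TCP position; "tcp_rot": TCP orientation; "wrist_force": force on the tool from outside, world axes, zero at the start; "torque": the same for the moment, N m; "width": opening from 0.0 (shut) to 1.0 (fully open).
Only numpy, scipy, OpenCV 4.12 (cv2) and the standard library are available. Lean on these libraries where they do the work, as an engineer would, in place of code of your own. Each camera call takes 0.05 s, during which the arm holds its last target. There are 200 camera calls.

## Working session

There is one attempt and no reset: what is moved stays moved. The work goes in short steps, Python scripts to look and compute and a tool call to move; the robot and the scene stay as the last step left them, time stands still between calls to the robot, and variables do not carry over. Pictures are saved under pics/ and viewed, about 12 in all and at most 16, crops included, and the job is handed in when it is done.

Besides the shell and the picture viewer there is one more tool, called after "Emit:" as name([rows], argument=value, ...), one row to a line, values as JSON. jog_arm: Moves the arm, as the interface text tells. Its arguments: {"type":"object","properties":{"rows":{"type":"array","items":{"type":"array","items":{"type":"number"}}},"force":{"type":"number"}},"required":["rows"]}

```bash
ls; mkdir -p pics; python3 - <<'E'
from workcell import monitor, imaging, bot
import cv2,numpy as np
np.set_printoptions(precision=4,suppress=True)
for n in("top","side"):
    im=imaging.read_camera(n); cv2.imwrite(f"pics/{n}0.png",im); p=imaging.camera_params(n); print(n,p)
print(monitor.read_state()); print([a for a in dir(bot) if a[0]!='_'])
E
```

```text
pics
top {'fx': 537.3780819339887, 'fy': 537.3780819339887, 'cx': 280.33392234940686, 'cy': 212.06612655235193, 'T': array([[-0.0246, -0.9851,  0.1703,  0.4099],
       [-0.9996,  0.0262,  0.0071,  0.0468],
       [-0.0115, -0.1701, -0.9854,  1.4134],
       [ 0.    ,  0.    ,  0.    ,  1.    ]])}
side {'fx': 511.34069532351316, 'fy': 511.34069532351316, 'cx': 274.67060188865815, 'cy': 206.63973806977296, 'T': array([[-0.9999,  0.0081, -0.0142,  0.6239],
       [ 0.0159,  0.6807, -0.7323,  0.9718],
       [ 0.0037, -0.7325, -0.6808,  0.993 ],
       [ 0.    ,  0.    ,  0.    ,  1.    ]])}
{'time': 0.1, 'q': array([-1.2279,  0.2647,  1.6052, -0.    ,  1.2737, -0.0369]), 'joint_vel': array([ 0.0016, -0.0021, -0.0025, -0.0008, -0.0004, -0.0006]), 'joint_torque': array([  0.0008, -51.6706, -36.859 ,   0.    ,   0.0063,  -0.    ]), 'tool_pos': array([ 0.25  , -0.6263,  0.2301]), 'tcp_rot': array([ 2.0141,  0.3894, -2.0147]), 'wrist_force': array([ 0.6469, -0.0331,  0.2056]), 'torque': array([ 0.0101, -0.0095, -0.0017]), 'width': 0.9964987044875547}
['MotionError', 'pinch_z']
```

View pics/top0.png

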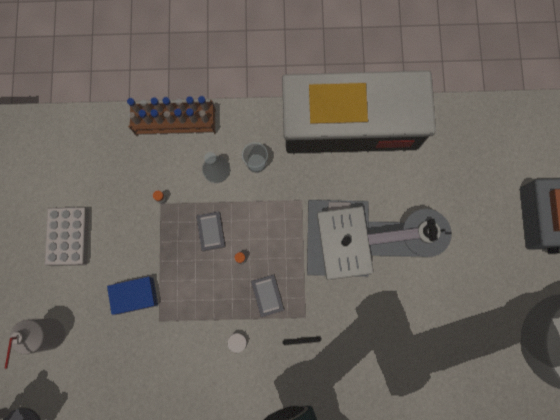

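View pics/side0.png

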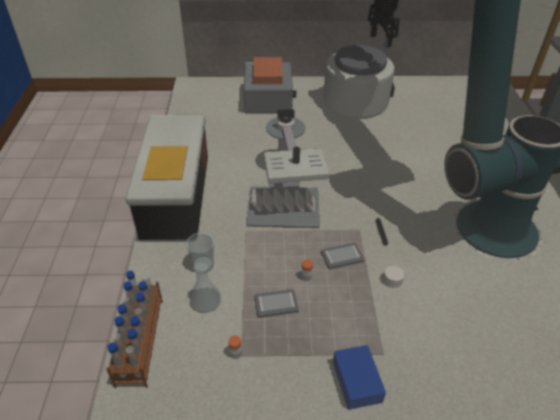

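The top view shows two cassettes, at about (210,232) and (267,296). A vial stands at (240,257), the rack lies under the lamp at (345,240), and the post is at (427,232).

```bash
cat > h.py <<'E'
import numpy as np, cv2
from scipy.spatial.transform import Rotation as R
from workcell import monitor, imaging, bot
np.set_printoptions(precision=4,suppress=True)
P={n:imaging.camera_params(n) for n in("top","side")}
def unproj(n,uv,z):
    p=P[n];uv=np.atleast_2d(uv).astype(float)
    d=np.c_[(uv[:,0]-p['cx'])/p['fx'],(uv[:,1]-p['cy'])/p['fy'],np.ones(len(uv))]@p['T'][:3,:3].T
    o=p['T'][:3,3]; return o+d*((z-o[2])/d[:,2])[:,None]
def proj(n,X):
    p=P[n];c=(np.atleast_2d(X)-p['T'][:3,3])@p['T'][:3,:3]
    return np.c_[c[:,0]/c[:,2]*p['fx']+p['cx'],c[:,1]/c[:,2]*p['fy']+p['cy']]
def crop(im,x0,y0,w,h,s,name):
    c=cv2.resize(im[y0:y0+h,x0:x0+w],None,fx=s,fy=s,interpolation=cv2.INTER_CUBIC)
    c=cv2.convertScaleAbs(c,alpha=1.5); cv2.imwrite(name,c)
E
python3 - <<'E'
from h import *
t=cv2.imread("pics/top0.png")
crop(t,190,180,270,140,2.96,"pics/c_top.png")
s=cv2.imread("pics/side0.png")
crop(s,230,100,140,110,5.5,"pics/c_side.png")
E
```

```text
(no output)
```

View pics/c_top.png

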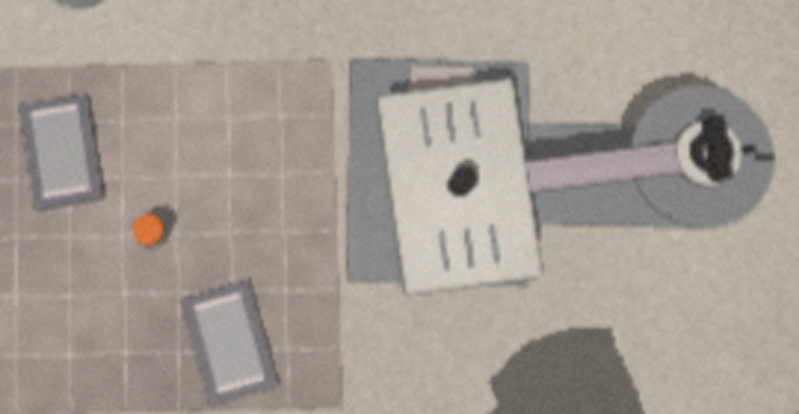

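View pics/c_side.png

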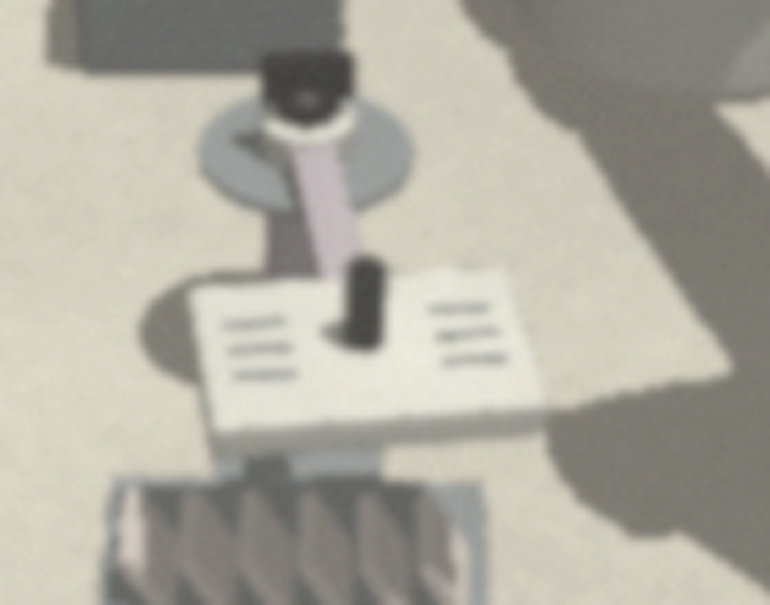

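```bash
python3 - <<'E'
from h import *
from scipy.optimize import least_squares
f=lambda a:(np.array(a)+.5)/2.96+[190,180]-.5
g=lambda a:(np.array(a)+.5)/5.5+[230,100]-.5
for n,c in(("A",[(22,103),(87,93),(104,200),(36,210)]),("B",[(183,297),(247,281),(278,383),(214,404)])):
    w=unproj("top",f(c),.012); m=w.mean(0)
    d=(w[2]+w[3]-w[0]-w[1]); print(n,m,np.degrees(np.arctan2(d[1],d[0])),[np.linalg.norm(w[i]-w[i-1]) for i in range(4)])
pl=unproj("top",f([(350,58),(528,62),(345,282)]),.01); print("plate",pl,np.linalg.norm(pl[1]-pl[0]),np.linalg.norm(pl[2]-pl[0]))
print("knob top",unproj("top",f([713,147]),.197),"vial",unproj("top",f([148,228]),.055))
print("peg top",unproj("top",f([465,176]),.208),unproj("side",g([367,265]),.208))
print("knob side",unproj("side",g([307,90]),.19), unproj("side",g([[263,55],[352,55]]),.197))
print("plate side", unproj("side",g([[113,480],[485,485]]),.01),unproj("side",[[247,223],[320,225]],.01))
for a in [(712,110),(712,182)]: print(unproj("top",f(a),.197))
E
```

```text
A [0.6072 0.2416 0.012 ] -171.9894768353963 [np.float64(0.09716735651440395), np.float64(0.05876928898851758), np.float64(0.09765659032328294), np.float64(0.06071674764592518)]
B [0.4365 0.0953 0.012 ] -164.4806073996221 [np.float64(0.09606181610062421), np.float64(0.05771326292488305), np.float64(0.09206729997089876), np.float64(0.058226941473552916)]
plate [[ 0.6851 -0.0172  0.01  ]
 [ 0.6772 -0.1766  0.01  ]
 [ 0.4852 -0.0062  0.01  ]] 0.15959238100945927 0.20029308024032344
knob top [[ 0.5713 -0.2854  0.197 ]] vial [[0.5329 0.1623 0.055 ]]
peg top [[ 0.5525 -0.0926  0.208 ]] [[ 0.5482 -0.0946  0.208 ]]
knob side [[ 0.5705 -0.2714  0.19  ]] [[ 0.5929 -0.294   0.197 ]
 [ 0.5464 -0.2935  0.197 ]]
plate side [[ 0.6743 -0.1721  0.01  ]
 [ 0.4753 -0.1657  0.01  ]] [[ 0.6799 -0.021   0.01  ]
 [ 0.4813 -0.0109  0.01  ]]
[[ 0.6001 -0.2867  0.197 ]]
[[ 0.5443 -0.2827  0.197 ]]
```

```bash
cat >> h.py <<'E'
YAW=-0.052; C=np.array([.581,-.0915,0]); ex=np.array([np.cos(YAW),np.sin(YAW),0]); ey=np.array([-ex[1],ex[0],0]); ez=np.array([0,0,1.])
POST=C-.2*ey
def frame(x,y):
    x=x/np.linalg.norm(x); y=y-x*(x@y); y/=np.linalg.norm(y); return np.c_[x,y,np.cross(x,y)]
def down(yaw): return frame(-ez,np.array([np.cos(yaw),np.sin(yaw),0]))
def go(pos,Rt,s=None):
    "row (shift, turn) from measured pose to a TCP pose"
    s=s or monitor.read_state(); R0=R.from_rotvec(s['tcp_rot']).as_matrix()
    d=R0.T@(np.asarray(pos)-s['tool_pos']); w=R.from_matrix(R0.T@Rt).as_rotvec()
    print("row",np.round(d,4),np.round(w,4),"rows>=",np.ceil(max(np.linalg.norm(d)/.05,np.degrees(np.linalg.norm(w))/8.59)))
def show():
    s=monitor.read_state();R0=R.from_rotvec(s['tcp_rot']).as_matrix()
    print("t",s['time'],"q",s['q'],"tcp",s['tool_pos'],"F",s['wrist_force'],"w",s['width'],"x",R0[:,0],"jawyaw",np.degrees(np.arctan2(R0[1,1],R0[0,1])))
E
python3 - <<'E'
from h import *
show(); print(POST)
for y in(YAW+np.pi/2,YAW-np.pi/2): go([POST[0],POST[1],.26],down(y))
E
```

```text
t 0.1 q [-1.2279  0.2647  1.6052 -0.      1.2737 -0.0369] tcp [ 0.25   -0.6263  0.2301] F [ 0.6469 -0.0331  0.2056] w 0.9964987044875547 x [-0.0007  0.002  -1.    ] jawyaw -68.23571691564617
[ 0.5706 -0.2912  0.    ]
row [-0.0295 -0.1923 -0.422 ] [-2.7097 -0.0029  0.0005] rows>= 19.0
row [-0.0295 -0.1923 -0.422 ] [0.4319 0.0004 0.0021] rows>= 10.0
```

Emit:
jog_arm([
  [-0.03,0,0,0,0,0,100],
  [-0.03,-0.192,-0.422,0.432,0,0.002,100],
  [-0.03,-0.192,-0.422,0.432,0,0.002,70],
  [-0.03,-0.192,-0.422,0.432,0,0.002,60],
  [-0.03,-0.192,-0.422,0.432,0,0.002,60],
  [-0.03,-0.192,-0.422,0.432,0,0.002,60],
  [-0.03,-0.192,-0.422,0.432,0,0.002,60],
  [-0.03,-0.192,-0.422,0.432,0,0.002,60],
  [-0.03,-0.192,-0.422,0.432,0,0.002,60],
  [-0.03,-0.192,-0.422,0.432,0,0.002,60],
  [-0.03,-0.192,-0.422,0.432,0,0.002,60],
  [-0.03,-0.192,-0.422,0.432,0,0.002,60],
  [-0.03,-0.192,-0.422,0.432,0,0.002,60],
  [-0.03,-0.192,-0.422,0.432,0,0.002,60],
], force=40)

```text
time: 1.5
tool_pos: [0.5696, -0.293, 0.2603]
tcp_rot: [-2.193, 0.06, 2.196]
wrist_force: [-0.1, 0.4, -0.6]
width: 0.6
```

```bash
python3 - <<'E'
from h import *
show(); go([*POST[:2],.178],down(YAW-np.pi/2))
t=imaging.read_camera("top"); s=imaging.read_camera("side")
a=cv2.resize(t[170:290,360:480],None,fx=3.3,fy=3.3,interpolation=2); b=cv2.resize(s[70:190,230:350],None,fx=3.3,fy=3.3,interpolation=2)
cv2.imwrite("pics/k1.png",cv2.convertScaleAbs(np.hstack([a,b]),alpha=1.6))
E
```

```text
t 1.5 q [-0.5135  0.1839  1.6475 -0.001   1.3112  1.1115] tcp [ 0.5696 -0.293   0.2603] F [-0.0525  0.3508 -0.574 ] w 0.5997441031939974 x [-0.0013 -0.0004 -1.    ] jawyaw -93.08845351444853
row [ 0.0823 -0.0018 -0.0011] [-0.0019  0.0013 -0.0004] rows>= 2.0
```

View pics/k1.png

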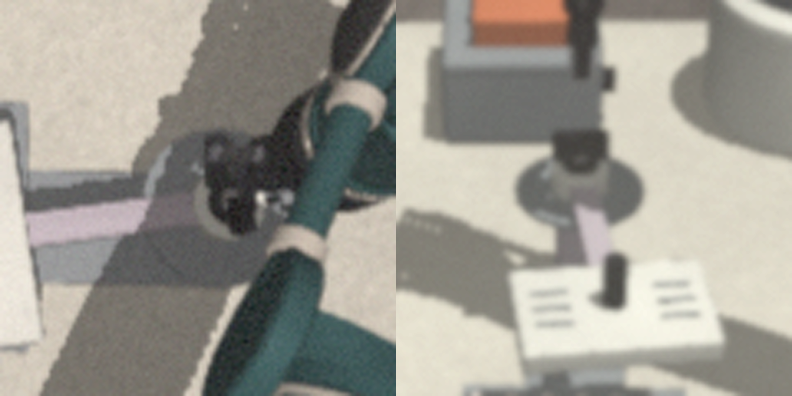

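The gripper is over the knob: in the side view the fingers and the knob share the column at about 580. I'll descend and pinch.

Emit:
jog_arm([
  [0.04,-0.002,-0.001,0,0,0,60],
  [0.07,-0.002,-0.001,0,0,0,60],
  [0.082,-0.002,-0.001,0,0,0,60],
  [0.082,-0.002,-0.001,0,0,0,60],
  [0.082,-0.002,-0.001,0,0,0,0],
  [0.082,-0.002,-0.001,0,0,0,0],
  [0.082,-0.002,-0.001,0,0,0,0],
  [0.082,-0.002,-0.001,0,0,0,0],
  [0.082,-0.002,-0.001,0,0,0,0],
  [0.082,-0.002,-0.001,0,0,0,0],
  [0.082,-0.002,-0.001,0,0,0,0],
  [0.082,-0.002,-0.001,0,0,0,0],
], force=40)

```text
time: 2.8
tool_pos: [0.5721, -0.2914, 0.1811]
tcp_rot: [-2.198, 0.061, 2.192]
wrist_force: [0.2, 2.7, 4.9]
width: 0.139
```

Emit:
jog_arm([
  [0,0,0,-0.12,0,0,0],
  [0,0,0,-0.24,0,0,0],
  [0,0,0,-0.36,0,0,0],
  [0,0,0,-0.48,0,0,0],
  [0,0,0,-0.6,0,0,0],
  [0,0,0,-0.72,0,0,0],
  [0,0,0,-0.84,0,0,0],
  [0,0,0,-0.96,0,0,0],
  [0,0,0,-1.08,0,0,0],
  [0,0,0,-1.2,0,0,0],
  [0,0,0,-1.3,0,0,0],
  [0,0,0,-1.3,0,0,0],
  [0,0,0,-1.3,0,0,0],
])

```text
time: 4.1
tool_pos: [0.5708, -0.2893, 0.181]
tcp_rot: [1.445, 1.04, -1.444]
wrist_force: [-3.6, 5.4, 1.9]
width: 0.143
```

```bash
python3 - <<'E'
from h import *
show(); print(monitor.read_state()['torque'])
E
```

```text
t 4.1 q [-0.5088  0.2338  1.7358  0.0016  1.1733 -0.1849] tcp [ 0.5708 -0.2893  0.181 ] F [-3.5668  5.3599  1.9451] w 0.14312268985204923 x [-0.0004  0.0019 -1.    ] jawyaw -18.592164878320297
[1.0026 0.5703 0.0679]
```

Turned 74° with no sign of slipping. I'll open, lift, and check the knob.

Emit:
jog_arm([
  [0,0,0,0,0,0,70],
  [0,0,0,0,0,0,70],
  [0,0,0,0,0,0,70],
  [0,0,0,0,0,0,70],
  [-0.05,0,0,0,0,0,70],
  [-0.09,0,0,0,0,0,70],
  [-0.09,-0.1,0,0,0,0,70],
  [-0.09,-0.15,0,0,0,0,70],
  [-0.09,-0.15,0,0,0,0,70],
  [-0.09,-0.15,0,0,0,0,70],
])

```text
time: 5.1
tool_pos: [0.4227, -0.239, 0.2696]
tcp_rot: [1.445, 1.044, -1.448]
wrist_force: [-0.0, -0.7, -0.1]
width: 0.697
```

```bash
python3 - <<'E'
from h import *
show()
t=imaging.read_camera("top"); s=imaging.read_camera("side")
a=cv2.resize(t[170:290,360:480],None,fx=3.3,fy=3.3,interpolation=2); b=cv2.resize(s[70:190,230:350],None,fx=3.3,fy=3.3,interpolation=2)
cv2.imwrite("pics/k2.png",cv2.convertScaleAbs(np.hstack([a,b]),alpha=1.6))
PEG=np.array([.5505,-.0935]); 
for y in (YAW+.15,YAW+.15-np.pi): go([*PEG,.26],down(y))
E
```

```text
t 5.1 q [-0.5665 -0.1187  1.9423  0.0007  1.3245 -0.2412] tcp [ 0.4227 -0.239   0.2696] F [-0.0073 -0.7056 -0.1094] w 0.6969114472445274 x [-0.0051  0.0041 -1.    ] jawyaw -18.647045478735507
row [ 0.0118  0.0688 -0.1794] [-0.4232 -0.0011 -0.001 ] rows>= 4.0
row [ 0.0118  0.0688 -0.1794] [ 2.7184 -0.0014  0.0015] rows>= 19.0
```

View pics/k2.png

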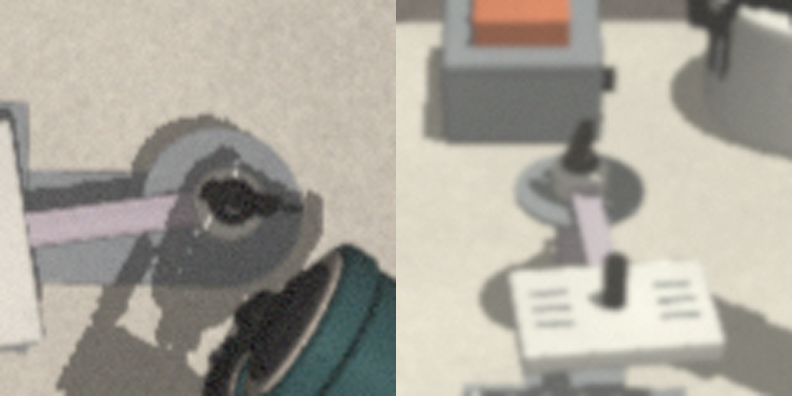

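The knob bar has turned to about 75°, so the clamp is loose. Next is the lamp peg.

Emit:
jog_arm([
  [0.01,0.049,-0.188,0,0,0,70],
  [0.01,0.049,-0.188,0,0,0,70],
  [0.01,0.049,-0.188,0,0,0,70],
  [0.01,0.049,-0.188,0,0,0,70],
  [0.01,0.049,-0.188,0,0,0,70],
  [0.01,0.049,-0.188,0,0,0,70],
])

```text
time: 5.8
tool_pos: [0.5364, -0.0784, 0.2618]
tcp_rot: [1.444, 1.039, -1.441]
wrist_force: [-0.2, -0.2, -0.6]
width: 0.699
```

```bash
python3 - <<'E'
from h import *
show(); PEG=[.5505,-.0935]
go([*PEG,.174],down(np.radians(-18.6)))
E
```

```text
t 5.8 q [-0.1914 -0.0072  1.8516  0.0006  1.2961  0.1307] tcp [ 0.5364 -0.0784  0.2618] F [-0.1613 -0.1975 -0.6054] w 0.6987542178130323 x [ 0.0013  0.0004 -1.    ] jawyaw -18.463922498515956
row [0.0878 0.0181 0.01  ] [ 0.0024 -0.0007 -0.0011] rows>= 2.0
```

Emit:
jog_arm([
  [0,0.018,0.01,0,0,0,70],
  [0.04,0.018,0.01,0,0,0,70],
  [0.07,0.018,0.01,0,0,0,70],
  [0.088,0.018,0.01,0,0,0,70],
  [0.088,0.018,0.01,0,0,0,70],
  [0.088,0.018,0.01,0,0,0,15],
  [0.088,0.018,0.01,0,0,0,15],
  [0.088,0.018,0.01,0,0,0,15],
  [0.088,0.018,0.01,0,0,0,15],
  [0.088,0.018,0.01,0,0,0,15],
], force=30)

```text
time: 6.8
tool_pos: [0.5515, -0.0939, 0.1758]
tcp_rot: [1.444, 1.036, -1.439]
wrist_force: [-1.8, -0.8, 5.3]
width: 0.225
```

```bash
python3 - <<'E'
from h import *
show(); s=monitor.read_state(); R0=R.from_rotvec(s['tcp_rot']).as_matrix()
v=s['tool_pos'][:2]-POST[:2]; print("r",np.linalg.norm(v),"joint",np.arctan2(-v[0],v[1])-YAW)
a0=np.arctan2(-v[0],v[1]); r=.2
for a in np.linspace(a0,YAW+1.62,14)[1:]:
    p=np.array([POST[0]-r*np.sin(a),POST[1]+r*np.cos(a),s['tool_pos'][2]])
    print(np.round(R0.T@(p-s['tool_pos']),3),np.round(-(a-a0),2))
E
```

```text
t 6.8 q [-0.2133  0.0857  1.9173  0.0003  1.1344  0.1087] tcp [ 0.5515 -0.0939  0.1758] F [-1.7866 -0.79    5.2622] w 0.22529359371125746 x [ 0.0043 -0.0006 -1.    ] jawyaw -18.45588557999013
r 0.19826961759026712 joint 0.14852693250732926
[-0.    -0.021  0.009] -0.11
[-0.    -0.04   0.021] -0.23
[-0.    -0.057  0.036] -0.34
[-0.    -0.072  0.052] -0.45
[-0.    -0.086  0.071] -0.57
[-0.    -0.097  0.09 ] -0.68
[-0.001 -0.107  0.111] -0.79
[-0.001 -0.113  0.132] -0.91
[-0.001 -0.118  0.155] -1.02
[-0.001 -0.119  0.177] -1.13
[-0.001 -0.119  0.2  ] -1.25
[-0.001 -0.115  0.222] -1.36
[-0.001 -0.109  0.244] -1.47
```

Emit:
jog_arm([
  [0,-0.01,0.004,-0.05,0,0,15],
  [0,-0.021,0.009,-0.11,0,0,15],
  [0,-0.04,0.021,-0.23,0,0,15],
  [0,-0.057,0.036,-0.34,0,0,15],
  [0,-0.072,0.052,-0.45,0,0,15],
  [0,-0.086,0.071,-0.57,0,0,15],
  [0,-0.097,0.09,-0.68,0,0,15],
  [-0.001,-0.107,0.111,-0.79,0,0,15],
  [-0.001,-0.113,0.132,-0.91,0,0,15],
  [-0.001,-0.118,0.155,-1.02,0,0,15],
  [-0.001,-0.119,0.177,-1.13,0,0,15],
  [-0.001,-0.119,0.2,-1.25,0,0,15],
  [-0.001,-0.115,0.222,-1.36,0,0,15],
  [-0.001,-0.109,0.244,-1.47,0,0,15],
  [-0.001,-0.109,0.244,-1.47,0,0,15],
  [-0.001,-0.109,0.244,-1.47,0,0,15],
  [-0.001,-0.109,0.244,-1.47,0,0,15],
])

```text
time: 8.5
tool_pos: [0.3719, -0.2911, 0.1759]
tcp_rot: [0.332, 1.538, -0.331]
wrist_force: [5.8, -1.0, -5.0]
width: 0.221
```

Release, lift, and move towards the cassettes, then look.

Emit:
jog_arm([
  [0,0,0,0,0,0,90],
  [0,0,0,0,0,0,90],
  [0,0,0,0,0,0,90],
  [0,0,0,0,0,0,90],
  [-0.05,0,0,0,0,0,90],
  [-0.1,0,0,0,0,0,90],
  [-0.12,0,0,0,0,0,90],
  [-0.12,0,0,0,0,0,90],
])

```text
time: 9.3
tool_pos: [0.373, -0.2927, 0.301]
tcp_rot: [0.328, 1.53, -0.335]
wrist_force: [0.4, -1.0, 0.6]
width: 0.9
```

```bash
python3 - <<'E'
from h import *
show()
t=imaging.read_camera("top"); s=imaging.read_camera("side")
cv2.imwrite("pics/t1.png",t);cv2.imwrite("pics/s1.png",s)
a=cv2.resize(t[175:315,190:390],None,fx=4,fy=4,interpolation=2)[:, :]
cv2.imwrite("pics/t1c.png",cv2.convertScaleAbs(a,alpha=1.5))
# overlay model fins on side crop
b=cv2.resize(s[175:325,240:375],None,fx=4.4,fy=4.4,interpolation=2); b=cv2.convertScaleAbs(b,alpha=1.5)
def ln(X,c):
    q=((proj("side",X)-[240,175]+.5)*4.4).astype(int)
    for i in range(len(q)-1): cv2.line(b,tuple(map(int,q[i])),tuple(map(int,q[i+1])),c,1)
sx=np.sin(np.pi/6)*ex+np.cos(np.pi/6)*ez; sz=-np.cos(np.pi/6)*ex+np.sin(np.pi/6)*ez
for k in range(5):
    c=C+ex*(k-2)*.03+.055*ez+.0*ey
    ln([c-.048*sx+.031*ey, c+.048*sx+.031*ey],(0,0,255))
    ln([c-.048*sx-.031*ey, c+.048*sx-.031*ey],(255,0,0))
ln([C+.1*ex*i+.08*ey*j+.01*ez for i,j in((1,1),(-1,1),(-1,-1),(1,-1),(1,1))],(0,255,0))
cv2.imwrite("pics/s1c.png",b)
E
```

```text
t 9.3 q [-0.7204 -0.1721  1.9316  0.0035  1.3672 -1.8687] tcp [ 0.373  -0.2927  0.301 ] F [ 0.3913 -0.9918  0.6433] w 0.9002592675986965 x [ 0.0135 -0.0073 -0.9999] jawyaw 65.752903918424
```

View pics/t1c.png

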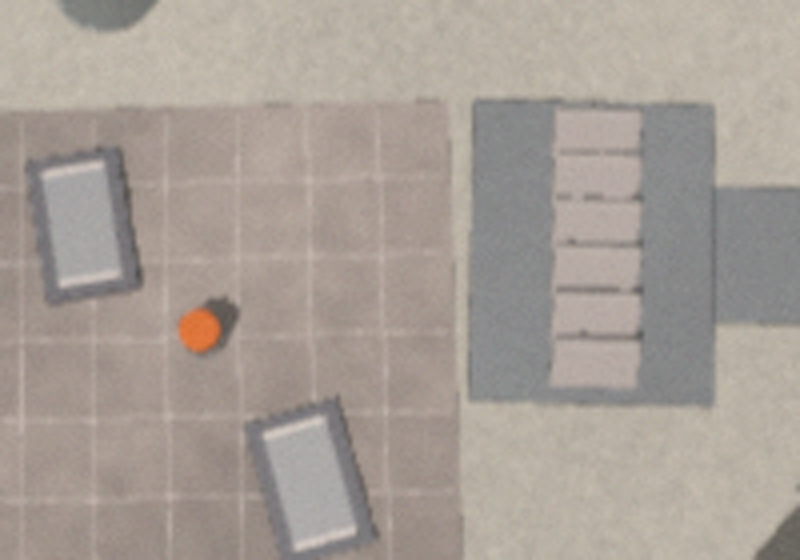

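View pics/s1c.png

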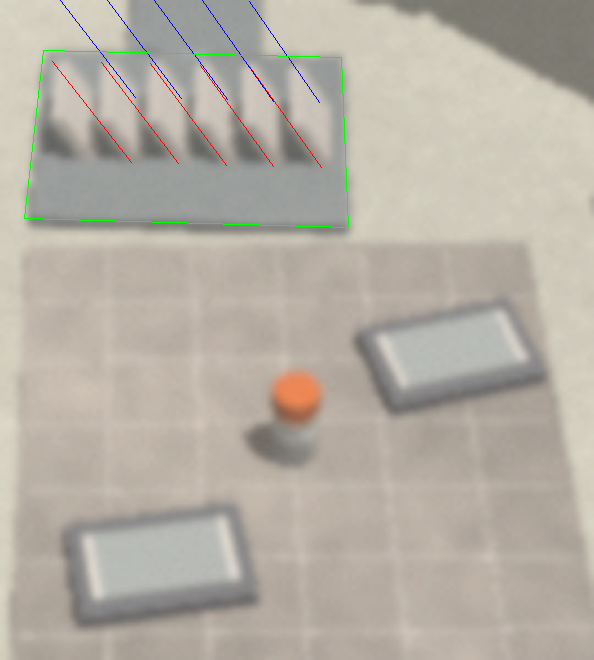

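The slots appear shifted by about half a pitch from my first guess, as if the rack is centred at mid-fin height. I'll verify that with a fin-model overlay and refit the cassettes.

```bash
cat >> h.py <<'E'
SX=np.sin(np.pi/6)*ex+np.cos(np.pi/6)*ez; SZ=-np.cos(np.pi/6)*ex+np.sin(np.pi/6)*ez
OFF=.0159
def seat(k): return C+ex*((k-2)*.03+OFF)+.055*ez
E
python3 - <<'E'
from h import *
t=cv2.imread("pics/t1.png");s=cv2.imread("pics/s1.png")
def mk(n,im,x0,y0,w,h,f):
    b=cv2.convertScaleAbs(cv2.resize(im[y0:y0+h,x0:x0+w],None,fx=f,fy=f,interpolation=2),alpha=1.5)
    def ln(X,c):
        q=np.round((proj(n,X)-[x0,y0]+.5)*f).astype(int); cv2.polylines(b,[q.reshape(-1,1,2)],False,c,1)
    for i in range(6):
        for j in((.028,-.028) if n=="top" else (.028,)):
            pts=[]
            for z,sg in((.01,-1),(.045,-1),(.045,1),(.01,1),(.01,-1)):
                pts.append(C+ex*((i-2.5)*.03+(z-.0275)*np.tan(np.pi/6)+sg*.004/np.cos(np.pi/6))+j*ey+z*ez)
            if n=="top": ln(np.array(pts)[1:3],(0,0,255))
            else: ln(pts,(0,0,255))
        if n=="top":
          for sg in(-1,1):
            ln([C+ex*((i-2.5)*.03+.0175*np.tan(np.pi/6)+sg*.004/np.cos(np.pi/6))+j*ey+.045*ez for j in(-.028,.028)],(0,0,255))
    return b
a=mk("side",s,243,182,75,50,5.3); c=mk("top",t,300,190,80,92,5.3)
H=max(a.shape[0],c.shape[0]); o=np.zeros((H,a.shape[1]+c.shape[1],3),np.uint8); o[:a.shape[0],:a.shape[1]]=a; o[:c.shape[0],a.shape[1]:]=c
b=s[290:400,230:380]
cv2.imwrite("pics/ov.png",o[:, :800])
f=lambda a:(np.array(a)+.5)/4+[190,175]-.5
for n,q in(("A",[(28,160),(119,147),(142,288),(50,303)]),("B",[(246,424),(336,399),(377,537),(290,566)])):
    w=unproj("top",f(q),.012); d=(w[2]+w[3]-w[0]-w[1]); print(n,w.mean(0),np.degrees(np.arctan2(-d[1],-d[0])))
g=lambda a:(np.array(a)+.5)/4.4+[240,175]-.5
for n,q in(("A",[(68,525),(232,503),(250,590),(85,612)]),("B",[(358,336),(507,300),(546,370),(395,400)])):
    w=unproj("side",g(q),.012); d=(w[0]+w[3]-w[2]-w[1]); print(n,w.mean(0),np.degrees(np.arctan2(d[1],d[0])))
E
```

```text
A [0.6074 0.2413 0.012 ] 8.760063376387299
B [0.4364 0.0949 0.012 ] 15.881400699625138
A [0.6061 0.2427 0.012 ] 8.548319385811652
B [0.433  0.0981 0.012 ] 15.23555550355279
```

View pics/ov.png

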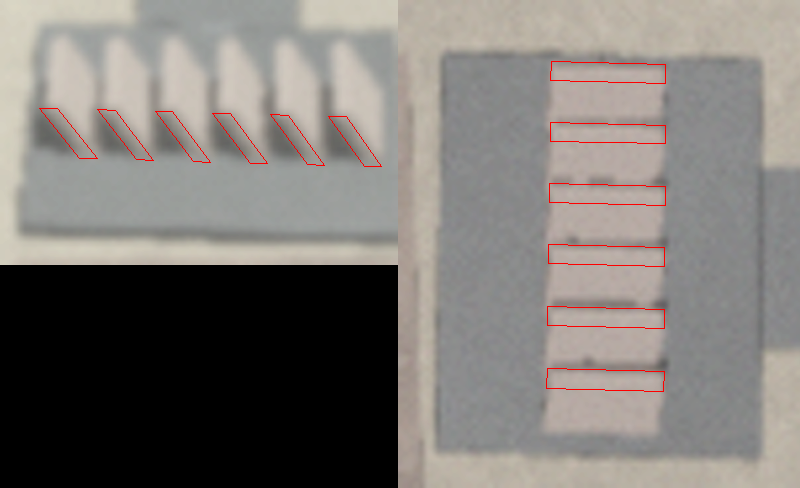

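```bash
cat >> h.py <<'E'
def grasp_xy(c,deg,d=.022): a=np.radians(deg); return np.array(c)+d*np.array([np.cos(a),np.sin(a)])
E
python3 - <<'E'
from h import *
p=grasp_xy([.6068,.242],8.6); print(p)
go([*p,.30],down(np.radians(98.6))); go([*p,.05],down(np.radians(98.6)))
E
```

```text
[0.6286 0.2453]
row [-0.0031  0.5947  0.0146] [-0.5733  0.0075  0.0007] rows>= 12.0
row [0.2469 0.5944 0.0128] [-0.5733  0.0075  0.0007] rows>= 13.0
```

Emit:
jog_arm([
  [0,0.594,0.013,-0.573,0.0075,0,90],
  [0,0.594,0.013,-0.573,0.0075,0,90],
  [0,0.594,0.013,-0.573,0.0075,0,90],
  [0,0.594,0.013,-0.573,0.0075,0,90],
  [0,0.594,0.013,-0.573,0.0075,0,90],
  [0,0.594,0.013,-0.573,0.0075,0,90],
  [0,0.594,0.013,-0.573,0.0075,0,90],
  [0,0.594,0.013,-0.573,0.0075,0,90],
  [0,0.594,0.013,-0.573,0.0075,0,90],
  [0,0.594,0.013,-0.573,0.0075,0,90],
  [0,0.594,0.013,-0.573,0.0075,0,90],
  [0,0.594,0.013,-0.573,0.0075,0,90],
  [0,0.594,0.013,-0.573,0.0075,0,90],
  [0,0.594,0.013,-0.573,0.0075,0,90],
  [0.2,0.594,0.013,-0.573,0.0075,0,90],
  [0.247,0.594,0.013,-0.573,0.0075,0,90],
  [0.247,0.594,0.013,-0.573,0.0075,0,90],
  [0.247,0.594,0.013,-0.573,0.0075,0,90],
  [0.247,0.594,0.013,-0.573,0.0075,0,90],
  [0.247,0.594,0.013,-0.573,0.0075,0,90],
])

```text
time: 11.4
tool_pos: [0.6204, 0.2403, 0.0405]
tcp_rot: [-0.121, 1.585, 0.112]
wrist_force: [-1.7, -0.5, -0.8]
width: 0.9
```

```bash
python3 - <<'E'
from h import *
show(); p=grasp_xy([.6068,.242],8.6)
go([*p,.003],down(np.radians(98.6)))
E
```

```text
t 11.4 q [ 0.3327  0.4254  1.7652 -0.0012  0.9696 -1.3856] tcp [0.6204 0.2403 0.0405] F [-1.6809 -0.5237 -0.8194] w 0.9000317033658938 x [-0.0172 -0.007  -0.9998] jawyaw 98.49578061091061
row [0.0373 0.0039 0.0094] [-0.0019 -0.0181  0.0044] rows>= 1.0
```

Emit:
jog_arm([
  [0,0.004,0.009,0,-0.018,0.004,90],
  [0.02,0.004,0.009,0,-0.018,0.004,90],
  [0.03,0.004,0.009,0,-0.018,0.004,90],
  [0.035,0.004,0.009,0,-0.018,0.004,90],
  [0.037,0.004,0.009,0,-0.018,0.004,90],
  [0.037,0.004,0.009,0,-0.018,0.004,90],
])

```text
time: 12.0
tool_pos: [0.6288, 0.2456, 0.0045]
tcp_rot: [-0.116, 1.566, 0.116]
wrist_force: [-1.3, 0.1, 0.1]
width: 0.899
```

```bash
python3 - <<'E'
from h import *
show(); p=grasp_xy([.6068,.242],8.6)
go([*p,.0],down(np.radians(98.6)))
E
```

```text
t 12.0 q [ 0.3356  0.4732  1.7737 -0.0005  0.8934 -1.383 ] tcp [0.6288 0.2456 0.0045] F [-1.2884  0.0901  0.1117] w 0.8986213713015293 x [ 0.0014  0.     -1.    ] jawyaw 98.49178378510084
row [ 0.0045 -0.0002 -0.0003] [-0.0019  0.0014  0.0002] rows>= 1.0
```

Emit:
jog_arm([
  [0.003,0,0,0,0,0,85],
  [0.0055,0,0,0,0,0,80],
  [0.0055,0,0,0,0,0,60],
  [0.0055,0,0,0,0,0,50],
  [0.0055,0,0,0,0,0,40],
  [0.0055,0,0,0,0,0,40],
  [0.0055,0,0,0,0,0,40],
], force=50)

```text
time: 12.7
tool_pos: [0.6292, 0.2458, -0.0006]
tcp_rot: [-0.116, 1.565, 0.117]
wrist_force: [-0.0, 1.2, 3.4]
width: 0.704
```

Emit:
jog_arm([
  [-0.03,0,0,0,0,0,40],
  [-0.08,0,0,0,0,0,40],
  [-0.13,0,0,0,0,0,40],
  [-0.18,0,0,0,0,0,40],
  [-0.2,0,0,0,0,0,40],
  [-0.2,0,0,0,0,0,40],
  [-0.2,0,0,0,0,0,40],
], force=80)

```text
time: 13.4
tool_pos: [0.6282, 0.2455, 0.1985]
tcp_rot: [-0.116, 1.566, 0.116]
wrist_force: [-0.7, -0.9, -2.7]
width: 0.694
```

```bash
cat >> h.py <<'E'
# slab held d=22 mm above its centre; slab mid-plane lies PT behind TCP (TCP z at grasp minus .006)
def place(k,up,pt,d=.022):
    return seat(k)+SX*(up+d)-SZ*pt, frame(-SZ,ey)
E
python3 - <<'E'
from h import *
show()
for up in(.08,): go(*place(3,up,.0066))
c=seat(3)+SX*.08+[0,0,.05]; print(place(3,.08,.0066)[0]); go(place(3,.08,.0066)[0]+[0,0,.06],frame(-SZ,ey))
s=imaging.read_camera("side"); t=imaging.read_camera("top")
cv2.imwrite("pics/g1.png",np.hstack([s[100:400,180:420],t[60:360,150:390]]))
E
```

```text
t 13.4 q [ 0.3358  0.2827  1.6415 -0.0004  1.2162 -1.3831] tcp [0.6282 0.2455 0.1985] F [-0.7315 -0.9345 -2.6966] w 0.6944378919802414 x [ 0.0012  0.     -1.    ] jawyaw 98.49445559360198
row [ 0.0585 -0.3467  0.0041] [ 0.1816 -1.0423 -0.1048] rows>= 8.0
[ 0.6835 -0.0968  0.14  ]
row [-0.0015 -0.3467  0.0041] [ 0.1816 -1.0423 -0.1048] rows>= 8.0
```

View pics/g1.png

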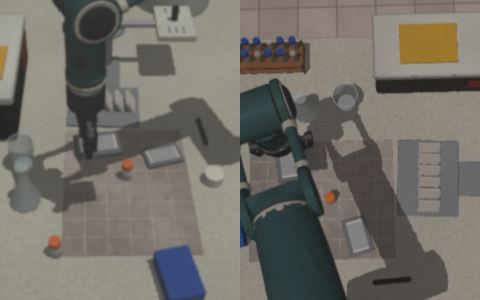

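Cassette A is held and lifted. In the side view it hangs under the gripper at crop (100,143), off its original place. I'll pitch it and carry it over slot 3.

Emit:
jog_arm([
  [0,-0.03,0,0.02,-0.1,-0.01,40],
  [0,-0.06,0,0.04,-0.2,-0.02,40],
  [0,-0.09,0,0.06,-0.3,-0.03,40],
  [0,-0.12,0,0.07,-0.4,-0.04,40],
  [0,-0.15,0,0.09,-0.5,-0.05,40],
  [0,-0.18,0,0.11,-0.6,-0.06,40],
  [0,-0.21,0.001,0.12,-0.7,-0.07,40],
  [0,-0.24,0.002,0.14,-0.8,-0.08,40],
  [0,-0.28,0.003,0.16,-0.9,-0.09,40],
  [0,-0.31,0.004,0.17,-1,-0.1,40],
  [-0.001,-0.347,0.004,0.182,-1.042,-0.105,40],
  [-0.001,-0.347,0.004,0.182,-1.042,-0.105,40],
  [-0.001,-0.347,0.004,0.182,-1.042,-0.105,40],
  [-0.001,-0.347,0.004,0.182,-1.042,-0.105,40],
])

```text
time: 14.9
tool_pos: [0.6759, -0.0628, 0.2434]
tcp_rot: [0.003, 0.605, -0.105]
wrist_force: [-0.6, -0.2, -0.9]
width: 0.693
```

```bash
python3 - <<'E'
from h import *
show()
for u in(.06,.03,0): go(*place(3,u,.0066))
s=imaging.read_camera("side"); t=imaging.read_camera("top")
k=3.6
a=cv2.resize(s[100:230,235:345],None,fx=k,fy=k,interpolation=2);b=cv2.resize(t[170:300,290:400],None,fx=k,fy=k,interpolation=2)
cv2.imwrite("pics/p1.png",cv2.convertScaleAbs(np.hstack([a,b]),alpha=1.4))
E
```

```text
t 14.9 q [-0.1373 -0.1511  2.3141  0.9356  0.0194 -2.5507] tcp [ 0.6759 -0.0628  0.2434] F [-0.5766 -0.2464 -0.9296] w 0.6929716893549209 x [ 0.8175 -0.0972 -0.5677] jawyaw 84.31504459725933
row [ 0.0698 -0.0302 -0.0995] [-0.0018 -0.081   0.0547] rows>= 3.0
row [ 0.0722 -0.0302 -0.1294] [-0.0018 -0.081   0.0547] rows>= 4.0
row [ 0.0746 -0.0302 -0.1593] [-0.0018 -0.081   0.0547] rows>= 4.0
```

View pics/p1.png

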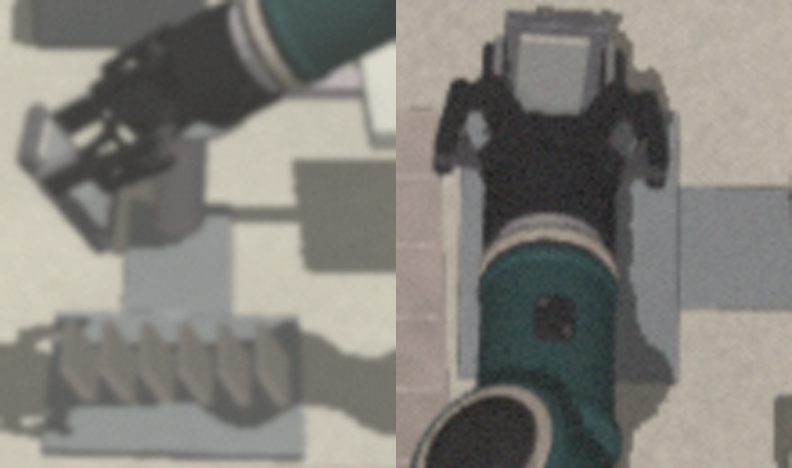

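Pitching the hand this far drives wrist joint 4 to its lower limit and joint 6 to its end. I'll lay the cassette back on the bench and regrasp it with the hand tilted outwards. The final hand pose is then steeper and well within range.

```bash
python3 - <<'E'
from h import *
show(); go([.592,.258,.22],down(np.radians(98.5)))
s=cv2.imread("pics/t1.png")
print("flask",unproj("top",[216,168],.06),"vialB",unproj("top",[158,196],.055),"beaker",unproj("top",[257,157],.085),"blue",unproj("top",[132,296],.03))
E
```

```text
t 15.0 q [-0.1377 -0.1503  2.3123  0.9324  0.0202 -2.5521] tcp [ 0.6767 -0.0629  0.244 ] F [0.6134 0.61   0.0508] w 0.693865233961383 x [ 0.8178 -0.0969 -0.5673] jawyaw 84.4699906706418
row [-0.0868  0.3119 -0.0772] [-0.2104  0.9584  0.1469] rows>= 7.0
flask [[0.7644 0.2207 0.06  ]] vialB [[0.6953 0.3718 0.055 ]] beaker [[0.7839 0.1125 0.085 ]] blue [[0.4418 0.4406 0.03  ]]
```

Emit:
jog_arm([
  [-0.01,0.03,-0.008,-0.021,0.096,0.015,40],
  [-0.017,0.06,-0.015,-0.042,0.192,0.03,40],
  [-0.026,0.09,-0.023,-0.063,0.288,0.044,40],
  [-0.035,0.125,-0.031,-0.084,0.383,0.059,40],
  [-0.043,0.156,-0.039,-0.105,0.479,0.073,40],
  [-0.052,0.187,-0.046,-0.126,0.575,0.088,40],
  [-0.061,0.218,-0.054,-0.147,0.67,0.103,40],
  [-0.07,0.25,-0.062,-0.168,0.767,0.118,40],
  [-0.078,0.281,-0.07,-0.19,0.862,0.132,40],
  [-0.087,0.312,-0.077,-0.21,0.958,0.147,40],
  [-0.087,0.312,-0.077,-0.21,0.958,0.147,40],
  [-0.087,0.312,-0.077,-0.21,0.958,0.147,40],
  [-0.087,0.312,-0.077,-0.21,0.958,0.147,40],
  [-0.087,0.312,-0.077,-0.21,0.958,0.147,40],
])

```text
time: 16.4
tool_pos: [0.5913, 0.2569, 0.2202]
tcp_rot: [-0.117, 1.567, 0.115]
wrist_force: [0.7, -0.0, -1.0]
width: 0.696
```

```bash
python3 - <<'E'
from h import *
show(); go([.592,.258,.001],down(np.radians(98.5)))
E
```

```text
t 16.4 q [ 0.3717  0.214   1.6857 -0.0009  1.2416 -1.3464] tcp [0.5913 0.2569 0.2202] F [ 0.7373 -0.0399 -0.955 ] w 0.6962903748096191 x [ 0.0005 -0.0007 -1.    ] jawyaw 98.4571216875935
row [0.2192 0.0012 0.0008] [-0.0007  0.0004  0.0008] rows>= 5.0
```

Emit:
jog_arm([
  [0.05,0.001,0.001,0,0,0,40],
  [0.1,0.001,0.001,0,0,0,40],
  [0.15,0.001,0.001,0,0,0,40],
  [0.18,0.001,0.001,0,0,0,40],
  [0.2,0.001,0.001,0,0,0,40],
  [0.21,0.001,0.001,0,0,0,40],
  [0.217,0.001,0.001,0,0,0,40],
  [0.219,0.001,0.001,0,0,0,40],
  [0.22,0.001,0.001,0,0,0,40],
  [0.22,0.001,0.001,0,0,0,90],
  [0.22,0.001,0.001,0,0,0,90],
  [0.22,0.001,0.001,0,0,0,90],
  [0.215,0.001,0.001,0,0,0,90],
  [0.19,0.001,0.001,0,0,0,90],
  [0.16,0.001,0.001,0,0,0,90],
  [0.16,0.001,0.001,0,0,0,90],
])

```text
time: 18.0
tool_pos: [0.5961, 0.2595, 0.0658]
tcp_rot: [-0.114, 1.558, 0.117]
wrist_force: [0.6, 0.0, 1.6]
width: 0.9
```

```bash
cat >> h.py <<'E'
# tilted grasp: tool leans so that its far end (wrist) is beyond; tip points down and back by TILT in the slab's length plane
TILT=.38
def tgrasp(c,deg,z,d=.022,tilt=TILT):
    a=np.radians(deg);u=np.array([np.cos(a),np.sin(a),0]);n=np.array([-np.sin(a),np.cos(a),0])
    return np.array([*c,0])+u*d+ez*z, frame(-np.cos(tilt)*ez-np.sin(tilt)*u,n)
E
python3 - <<'E'
from h import *
show()
p,Rt=tgrasp([.5702,.2547],8.5,.06); go(p,Rt); print(p)
s=imaging.read_camera("side"); t=imaging.read_camera("top"); cv2.imwrite("pics/s2.png",s); cv2.imwrite("pics/t2.png",t)
E
```

```text
t 18.0 q [ 0.3728  0.3552  1.8102 -0.0011  0.9666 -1.3452] tcp [0.5961 0.2595 0.0658] F [0.577  0.0116 1.5743] w 0.9004050460549496 x [ 0.0093  0.0027 -1.    ] jawyaw 98.46416795572291
row [ 0.0058 -0.0009 -0.0044] [-0.0004  0.3896 -0.0014] rows>= 3.0
[0.592 0.258 0.06 ]
```

Emit:
jog_arm([
  [0,-0.001,-0.004,0,0.14,0,90],
  [0,-0.001,-0.004,0,0.28,0,90],
  [0.004,-0.001,-0.004,0,0.39,0,90],
  [0.02,-0.001,-0.004,0,0.39,0,90],
  [0.04,-0.001,-0.004,0,0.39,0,90],
  [0.055,-0.001,-0.004,0,0.39,0,90],
  [0.06,-0.001,-0.004,0,0.39,0,90],
  [0.06,-0.001,-0.004,0,0.39,0,90],
])

```text
time: 18.9
tool_pos: [0.5876, 0.2564, 0.0005]
tcp_rot: [-0.146, 1.956, 0.097]
wrist_force: [-0.0, -0.3, 0.4]
width: 0.9
```

```bash
python3 - <<'E'
from h import *
show()
p,Rt=tgrasp([.5702,.2547],8.5,.001); go(p,Rt)
E
```

```text
t 18.9 q [ 0.3347  0.6567  1.5449  0.072   1.3239 -1.4153] tcp [0.5876 0.2564 0.0005] F [-0.0228 -0.2539  0.356 ] w 0.9003202229271242 x [-0.3753 -0.0567 -0.9252] jawyaw 98.48939578389798
row [-0.0021  0.0009  0.004 ] [-0.0004 -0.0093  0.0006] rows>= 1.0
```

Emit:
jog_arm([
  [-0.001,0.001,0.004,0,0,0,85],
  [-0.001,0.001,0.004,0,0,0,70],
  [-0.001,0.001,0.004,0,0,0,50],
  [-0.001,0.001,0.004,0,0,0,40],
  [-0.001,0.001,0.004,0,0,0,40],
  [-0.001,0.001,0.004,0,0,0,40],
  [-0.001,0.001,0.004,0,0,0,40],
], force=80)

```text
time: 19.6
tool_pos: [0.5931, 0.2587, 0.0018]
tcp_rot: [-0.145, 1.953, 0.098]
wrist_force: [1.0, 0.5, 6.0]
width: 0.693
```

```bash
cat >> h.py <<'E'
def save_grasp(c,deg,name):
    s=monitor.read_state(); a=np.radians(deg); Rs=R.from_euler('z',a).as_matrix(); R0=R.from_rotvec(s['tcp_rot']).as_matrix()
    np.savez(name,d=Rs.T@(s['tool_pos']-np.array([*c,.006])),R=Rs.T@R0); print("offset",Rs.T@(s['tool_pos']-np.array([*c,.006])))
def place2(k,up,name,dx=0):
    g=np.load(name); Rt=np.c_[SX,ey,SZ]; d=g['d'].copy(); d[1]=0
    return seat(k)+SX*up+ex*dx+Rt@d, Rt@g['R']
E
python3 - <<'E'
from h import *
show(); save_grasp([.5702,.2547],8.5,"gA.npz"); print(place2(3,0,"gA.npz"))
E
```

```text
t 19.6 q [ 0.3351  0.6622  1.5318  0.0722  1.328  -1.4147] tcp [0.5931 0.2587 0.0018] F [1.0428 0.4745 5.9816] w 0.6929706661141878 x [-0.3724 -0.0555 -0.9264] jawyaw 98.48410219106354
offset [ 0.0232  0.0005 -0.0042]
(array([ 0.642 , -0.0947,  0.073 ]), array([[ 0.6133,  0.052 ,  0.7882],
       [-0.0317,  0.9986, -0.0412],
       [-0.7892,  0.0003,  0.6141]]))
```

Gripped (width 0.693). Lift vertically 0.18 m; in the tool axes "up" is (-0.93, 0, +0.37).

Emit:
jog_arm([
  [-0.028,0,0.011,0,0,0,40],
  [-0.065,0,0.026,0,0,0,40],
  [-0.111,0,0.044,0,0,0,40],
  [-0.15,0,0.06,0,0,0,40],
  [-0.185,0,0.074,0,0,0,40],
  [-0.185,0,0.074,0,0,0,40],
  [-0.185,0,0.074,0,0,0,40],
])

```text
time: 20.3
tool_pos: [0.7301, 0.279, 0.1453]
tcp_rot: [-0.144, 1.952, 0.098]
wrist_force: [0.3, 0.7, -0.8]
width: 0.694
```

```bash
python3 - <<'E'
from h import *
show(); p,Rt=place2(3,.09,"gA.npz"); print(p); go(p+[0,0,.03],Rt)
E
```

```text
t 20.3 q [ 0.3066  0.7858  1.0436  0.0601  1.6926 -1.4163] tcp [0.7301 0.279  0.1453] F [ 0.3197  0.7251 -0.8388] w 0.6936905703830241 x [-0.3715 -0.055  -0.9268] jawyaw 98.47005156389801
[ 0.687  -0.097   0.1509]
row [ 0.0037 -0.3656 -0.1043] [ 0.2073 -1.0427 -0.0288] rows>= 8.0
```

I had the sign wrong on tool z, so the lift slanted outwards, and I'll check the flask later. Next: straight up, then across with the pitch.

Emit:
jog_arm([
  [-0.03,0,-0.012,0,0,0,40],
  [-0.065,0,-0.026,0,0,0,40],
  [-0.065,-0.03,-0.033,0.02,-0.1,-0.003,40],
  [-0.06,-0.06,-0.04,0.04,-0.2,-0.006,40],
  [-0.055,-0.09,-0.047,0.06,-0.3,-0.009,40],
  [-0.05,-0.12,-0.054,0.08,-0.4,-0.012,40],
  [-0.043,-0.15,-0.06,0.1,-0.5,-0.015,40],
  [-0.036,-0.19,-0.068,0.12,-0.6,-0.018,40],
  [-0.03,-0.23,-0.076,0.14,-0.7,-0.02,40],
  [-0.024,-0.27,-0.084,0.16,-0.8,-0.022,40],
  [-0.016,-0.31,-0.092,0.18,-0.9,-0.025,40],
  [-0.008,-0.34,-0.1,0.2,-1,-0.028,40],
  [0.003,-0.366,-0.104,0.207,-1.043,-0.029,40],
  [0.003,-0.366,-0.104,0.207,-1.043,-0.029,40],
  [0.003,-0.366,-0.104,0.207,-1.043,-0.029,40],
  [0.003,-0.366,-0.104,0.207,-1.043,-0.029,40],
])

```text
time: 21.9
tool_pos: [0.6873, -0.0964, 0.181]
tcp_rot: [0.023, 0.91, -0.047]
wrist_force: [-0.7, 0.2, -0.8]
width: 0.697
```

```bash
python3 - <<'E'
from h import *
show()
for u in(.09,.045,.02,0): go(*place2(3,u,"gA.npz"))
s=imaging.read_camera("side"); t=imaging.read_camera("top")
k=2.2
def ov(im,n):
    im=im.copy()
    st=monitor.read_state(); g=np.load("gA.npz"); R0=R.from_rotvec(st['tcp_rot']).as_matrix(); Rs=R0@g['R'].T; c=st['tool_pos']-Rs@g['d']
    q=np.array([proj(n,c+Rs@[a*.048,b*.031,0])[0] for a,b in((1,1),(1,-1),(-1,-1),(-1,1),(1,1))])
    return im,q
o=[]
for im,n,(x,y) in((s,"side",(180,100)),(t,"top",(190,130))):
    im,q=ov(im,n); c=cv2.resize(im[y:y+190,x:x+180],None,fx=k,fy=k,interpolation=2)
    cv2.polylines(c,[np.round((q-[x,y]+.5)*k).astype(int).reshape(-1,1,2)],False,(0,0,255),1); o.append(c)
cv2.imwrite("pics/p2.png",cv2.convertScaleAbs(np.hstack(o),alpha=1.4))
E
```

```text
t 21.9 q [-0.2304  0.0122  2.1316  0.3153  0.3616 -2.009 ] tcp [ 0.6873 -0.0964  0.181 ] F [-0.6599  0.1871 -0.8323] w 0.6969034943874738 x [ 0.6127 -0.031  -0.7897] jawyaw 87.08051966571345
row [ 0.0236 -0.0006 -0.0187] [ 0.0009 -0.0008 -0.0007] rows>= 1.0
row [ 0.0406 -0.0006 -0.0603] [ 0.0009 -0.0008 -0.0007] rows>= 2.0
row [ 0.05   -0.0006 -0.0835] [ 0.0009 -0.0008 -0.0007] rows>= 2.0
row [ 0.0575 -0.0006 -0.102 ] [ 0.0009 -0.0008 -0.0007] rows>= 3.0
```

View pics/p2.png

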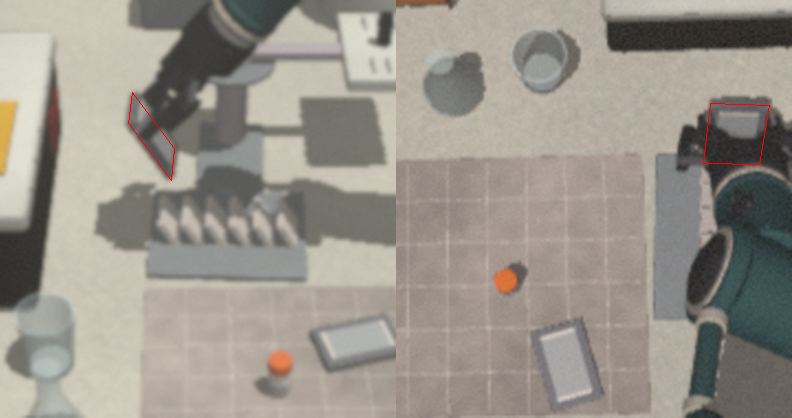

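The wrist is comfortable now and the slab matches its predicted outline in both views. The flask and beaker are undisturbed. Inserting.

Emit:
jog_arm([
  [0.012,-0.0006,-0.01,0,0,0,40],
  [0.024,-0.0006,-0.019,0,0,0,40],
  [0.024,-0.0006,-0.019,0,0,0,40],
  [0.03,-0.0006,-0.035,0,0,0,40],
  [0.036,-0.0006,-0.049,0,0,0,40],
  [0.041,-0.0006,-0.06,0,0,0,40],
  [0.043,-0.0006,-0.067,0,0,0,40],
  [0.0465,-0.0006,-0.075,0,0,0,40],
  [0.0465,-0.0006,-0.075,0,0,0,40],
  [0.0465,-0.0006,-0.075,0,0,0,40],
])

```text
time: 23.0
tool_pos: [0.6587, -0.0949, 0.1004]
tcp_rot: [0.022, 0.907, -0.046]
wrist_force: [-0.7, 0.3, -0.8]
width: 0.69
```

```bash
python3 - <<'E'
from h import *
show()
for u in(.03,.02,.01,0): go(*place2(3,u,"gA.npz"))
s=imaging.read_camera("side")
cv2.imwrite("pics/p3.png",cv2.convertScaleAbs(cv2.resize(s[110:235,225:345],None,fx=5,fy=4.8,interpolation=2),alpha=1.5))
E
```

```text
t 23.0 q [-0.2422  0.0775  2.2457  0.6284  0.2019 -2.3423] tcp [ 0.6587 -0.0949  0.1004] F [-0.6938  0.3332 -0.7938] w 0.6896879452214576 x [ 0.615  -0.0305 -0.7879] jawyaw 87.17654721241055
row [ 0.0001 -0.0007 -0.0021] [ 0.0025  0.0021 -0.0013] rows>= 1.0
row [ 0.0038 -0.0007 -0.0114] [ 0.0025  0.0021 -0.0013] rows>= 1.0
row [ 0.0076 -0.0007 -0.0207] [ 0.0025  0.0021 -0.0013] rows>= 1.0
row [ 0.0113 -0.0006 -0.0299] [ 0.0025  0.0021 -0.0013] rows>= 1.0
```

View pics/p3.png

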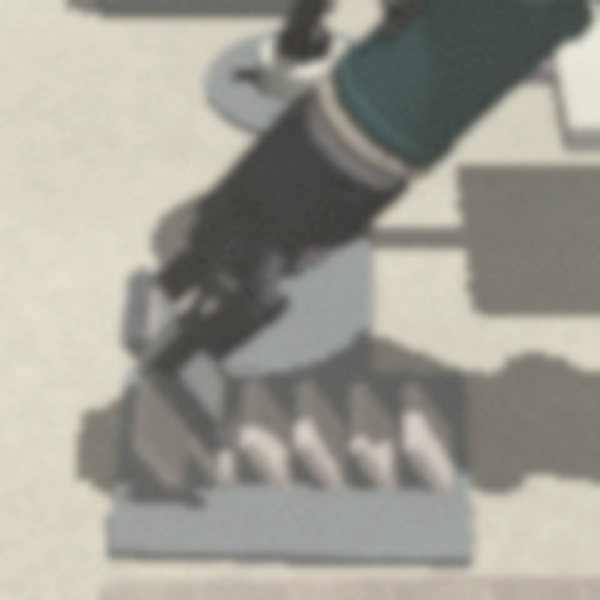

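```bash
python3 - <<'E'
from h import *
f=lambda X:np.round((proj("side",X)-[225,110]+.5)*[5,4.8]).astype(int).tolist()
for i in(2,3,4,5):
    print("fin",i,[f(C+ex*((i-2.5)*.03+(z-.0275)*np.tan(np.pi/6)+sg*.0046)+.028*ey+z*ez)[0] for z,sg in((.01,-1),(.045,-1),(.045,1),(.01,1))])
st=monitor.read_state(); g=np.load("gA.npz"); R0=R.from_rotvec(st['tcp_rot']).as_matrix(); Rs=R0@g['R'].T; c=st['tool_pos']-Rs@g['d']
print("slab y+",[f(c+Rs@[a,.031,b])[0] for a,b in((-.048,.006),(.048,.006),(.048,-.006),(-.048,-.006))])
print("slab y-",[f(c+Rs@[a,-.031,b])[0] for a,b in((-.048,.006),(.048,.006))])
# refine fin edges: intensity profile along the rack on plate front in t1 (side) at the fin bottoms
s=cv2.imread("pics/s1.png"); 
for z in(.014,.03):
  q=np.array([proj("side",C+ex*(x)+.0282*ey+z*ez)[0] for x in np.arange(-.1,.1,.002)]).astype(np.float32)
  v=cv2.remap(cv2.cvtColor(s,cv2.COLOR_BGR2GRAY),q[:,0].reshape(1,-1),q[:,1].reshape(1,-1),cv2.INTER_LINEAR)[0]
  print(z,v)
E
```

```text
fin 2 [[342, 493], [307, 448], [290, 448], [326, 493]]
fin 3 [[288, 492], [253, 447], [236, 446], [272, 491]]
fin 4 [[235, 490], [198, 445], [181, 445], [218, 490]]
fin 5 [[181, 489], [144, 444], [127, 443], [165, 489]]
slab y+ [[228, 451], [137, 337], [118, 345], [209, 458]]
slab y- [[233, 379], [145, 267]]
0.014 [118 111 107 105 106 106 106 103 101  99  95  90  88  88  88  89  88  87
  89  92  97 101 103 102 100  96  92  88  85  85  85  86  88  91  96 100
 102 102 101  98  93  87  84  86  88  91  94  95  97 102 104 105 105 103
 102 100  98  95  93  91  91  91  91  92  94  96  98  99  98  96  93  89
  87  86  86  86  86  88  91  96 102 105 105 103 100  96  91  87  83  82
  84  88  91  94  95  96  99 103 109 116]
0.03 [122 114 107 106 108 113 120 124 124 120 114 108 101  93  86  80  74  70
  70  73  81  93 106 117 118 114 107 101  95  88  80  73  70  71  74  82
  94 106 115 117 114 108 102  96  88  81  74  71  72  78  89 102 115 120
 119 114 108 101  94  88  81  75  72  72  81  92 104 117 120 118 113 108
 102  96  89  81  75  72  74  80  90 103 115 120 120 114 108 101  94  87
  81  76  72  69  69  72  82  94 108 120]
```

No contact force although the slab should be about 10 mm into the slot, so the position looks right. I'll continue down and watch the force and joint 6.

Emit:
jog_arm([
  [0.002,-0.0006,-0.007,0.0025,0.002,0,40],
  [0.004,-0.0006,-0.0115,0.0025,0.002,0,40],
  [0.0055,-0.0006,-0.016,0.0025,0.002,0,40],
  [0.0055,-0.0006,-0.016,0.0025,0.002,0,40],
])

```text
time: 23.45
tool_pos: [0.65, -0.095, 0.0868]
tcp_rot: [0.024, 0.908, -0.047]
wrist_force: [0.1, 0.2, -1.0]
width: 0.692
```

```bash
python3 - <<'E'
from h import *
show()
for u in(.01,0): go(*place2(3,u,"gA.npz"))
E
```

```text
t 23.45 q [-0.2472  0.086   2.269   0.7393  0.1802 -2.4565] tcp [ 0.65   -0.095   0.0868] F [ 0.1109  0.1576 -0.9957] w 0.692401021793395 x [ 0.6141 -0.0304 -0.7886] jawyaw 87.06749335758118
row [ 0.0022 -0.0001 -0.0055] [ 0.0001  0.001  -0.0013] rows>= 1.0
row [ 0.006  -0.0001 -0.0147] [ 0.0001  0.001  -0.0013] rows>= 1.0
```

The slab is 24 mm into the slot and free. I'll release it to slide down, then retract along the tool axis.

Emit:
jog_arm([
  [0.001,0,-0.002,0,0,0,50],
  [0.001,0,-0.002,0,0,0,70],
  [0.001,0,-0.002,0,0,0,76],
  [0.001,0,-0.002,0,0,0,82],
  [0.001,0,-0.002,0,0,0,88],
  [0.001,0,-0.002,0,0,0,88],
  [-0.02,0,-0.002,0,0,0,88],
  [-0.05,0,-0.002,0,0,0,88],
  [-0.09,0,-0.002,0,0,0,88],
  [-0.13,0,-0.002,0,0,0,88],
  [-0.16,0,-0.002,0,0,0,88],
  [-0.16,0,-0.002,0,0,0,88],
])

```text
time: 24.65
tool_pos: [0.551, -0.0908, 0.2171]
tcp_rot: [0.022, 0.9, -0.049]
wrist_force: [0.5, 0.6, 0.9]
width: 0.878
```

```bash
python3 - <<'E'
from h import *
show()
c,deg=[.435,.0965],15.5
p,Rt=tgrasp(c,deg,.17,tilt=0); print(p); go(p,Rt)
E
```

```text
t 24.65 q [-0.3048 -0.3304  2.3492  0.3343  0.4911 -2.0686] tcp [ 0.551  -0.0908  0.2171] F [0.5203 0.5856 0.9206] w 0.8778969756094326 x [ 0.6205 -0.0329 -0.7835] jawyaw 87.03771813752661
[0.4562 0.1024 0.17  ]
row [-0.0282  0.1881 -0.1112] [-0.3097  0.6644  0.109 ] rows>= 5.0
```

```bash
python3 - <<'E'
from h import *
go([.42,.27,.25],down(np.radians(87)))
E
```

```text
row [-0.1189  0.3535 -0.0964] [0.001  0.6705 0.0008] rows>= 8.0
```

Emit:
jog_arm([
  [-0.05,0,0,0,0.05,0,88],
  [-0.06,0.04,-0.01,0,0.15,0,88],
  [-0.07,0.09,-0.02,0,0.25,0,88],
  [-0.08,0.13,-0.03,0,0.35,0,88],
  [-0.09,0.18,-0.045,0,0.45,0,88],
  [-0.1,0.22,-0.06,0,0.55,0,88],
  [-0.11,0.27,-0.075,0,0.63,0,88],
  [-0.119,0.31,-0.09,0,0.67,0,88],
  [-0.119,0.353,-0.096,0,0.67,0,88],
  [-0.119,0.353,-0.096,0,0.67,0,88],
  [-0.119,0.353,-0.096,0,0.67,0,88],
])

```text
time: 25.75
tool_pos: [0.4198, 0.2702, 0.2487]
tcp_rot: [0.036, 1.572, -0.04]
wrist_force: [0.5, 0.4, 0.0]
width: 0.881
```

Emit:
jog_arm([
  [0,0,0,0.15,0,0,88],
  [0,0,0,0.3,0,0,88],
  [0,0,0,0.45,0,0,88],
  [0,0,0,0.6,0,0,88],
  [0,0,0,0.75,0,0,88],
  [0,0,0,0.9,0,0,88],
  [0,0,0,1.05,0,0,88],
  [0,0,0,1.2,0,0,88],
  [0,0,0,1.35,0,0,88],
  [0,0,0,1.5,0,0,88],
  [0,0,0,1.65,0,0,88],
  [0,0,0,1.8,0,0,88],
  [0,0,0,1.95,0,0,88],
  [0,0,0,2.1,0,0,88],
  [0,0,0,2.25,0,0,88],
  [0,0,0,2.4,0,0,88],
  [0,0,0,2.55,0,0,88],
  [0,0,0,2.7,0,0,88],
  [0,0,0,2.82,0,0,88],
  [0,0,0,2.82,0,0,88],
])

```text
time: 27.75
tool_pos: [0.4202, 0.2686, 0.2484]
tcp_rot: [2.073, 0.28, -2.078]
wrist_force: [0.5, 0.1, 0.9]
width: 0.879
```

```bash
python3 - <<'E'
from h import *
show()
s=imaging.read_camera("side"); t=imaging.read_camera("top")
cv2.imwrite("pics/s3.png",s);cv2.imwrite("pics/t3.png",t)
a=cv2.resize(t[185:325,250:390],None,fx=4,fy=4,interpolation=2); b=cv2.resize(s[150:260,235:305],None,fx=4,fy=4,interpolation=2)
o=np.zeros((560,800,3),np.uint8);o[:,:520]=a[:,:520];o[:440,520:]=b
cv2.imwrite("pics/v3.png",cv2.convertScaleAbs(o,alpha=1.5))
E
```

```text
t 27.75 q [ 0.5201 -0.0823  1.9481 -0.0018  1.279   1.8209] tcp [0.4202 0.2686 0.2484] F [0.4741 0.1284 0.9135] w 0.8785983352518729 x [-0.002  -0.0031 -1.    ] jawyaw -74.49707799550073
```

View pics/v3.png

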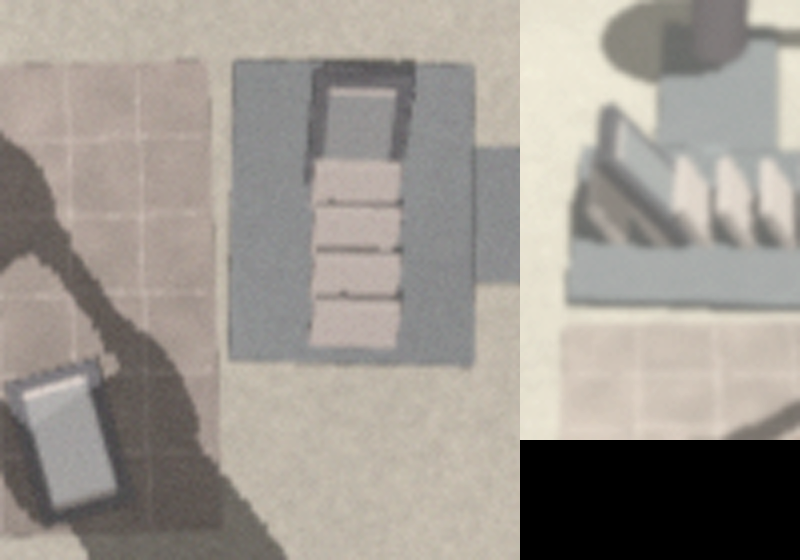

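A is in slot 3: four fins show in front of it in the top view, and in the side view its lower edge reaches the plate. B has not moved. Next is B, with the flipped jaw orientation, to keep joint 6 away from its end.

```bash
cat >> h.py <<'E'
FL=np.diag([1,-1,-1.])
E
python3 - <<'E'
from h import *
p,Rt=tgrasp([.435,.0965],15.5,.09,tilt=.45); print(p); go(p,Rt@FL)
# seated check: predicted top-edge centre pixels for slab A in slot 3 at lean 30..39 pivoting on the floor vs 10 mm high
for lean in(30,36):
  for up in(0,.01):
    l=np.radians(lean);u=np.sin(l)*ex+np.cos(l)*ez; b=seat(3)-.048*SX+up*SX
    print(lean,up,[(n,((proj(n,b+.096*u)[0]))) for n in("top","side")])
print("observed top",np.array([363,66])/4+[250,185], "side",np.array([(600-520+650-520)/2-20,110])/4+[235,150])
E
```

```text
[0.4562 0.1024 0.09  ]
row [0.1589 0.1699 0.0099] [ 0.003  -0.4473 -0.0031] rows>= 5.0
30 0 [('top', array([341.0285, 205.243 ])), ('side', array([257.3073, 181.1121]))]
30 0.01 [('top', array([341.3945, 202.6179])), ('side', array([255.4027, 178.614 ]))]
36 0 [('top', array([340.838 , 202.3312])), ('side', array([254.262 , 182.5689]))]
36 0.01 [('top', array([341.201 , 199.7028])), ('side', array([252.35 , 180.084]))]
observed top [340.75 201.5 ] side [256.25 177.5 ]
```

Emit:
jog_arm([
  [0,0.05,0.003,0,-0.1,0,88],
  [0,0.1,0.006,0,-0.2,0,88],
  [0,0.15,0.009,0,-0.3,0,88],
  [0.03,0.17,0.01,0.003,-0.4,-0.003,88],
  [0.08,0.17,0.01,0.003,-0.447,-0.003,88],
  [0.12,0.17,0.01,0.003,-0.447,-0.003,88],
  [0.159,0.17,0.01,0.003,-0.447,-0.003,88],
  [0.159,0.17,0.01,0.003,-0.447,-0.003,88],
  [0.159,0.17,0.01,0.003,-0.447,-0.003,88],
])

```text
time: 28.75
tool_pos: [0.4557, 0.1018, 0.09]
tcp_rot: [1.541, 0.211, -2.462]
wrist_force: [0.5, 0.1, 1.6]
width: 0.883
```

```bash
python3 - <<'E'
from h import *
show()
p,Rt=tgrasp([.435,.0965],15.5,.03,tilt=.45); go(p,Rt@FL)
p,Rt=tgrasp([.435,.0965],15.5,.0015,tilt=.45); go(p,Rt@FL)
E
```

```text
t 28.75 q [ 0.1919  0.3209  1.8801 -0.0346  1.3914  1.5053] tcp [0.4557 0.1018 0.09  ] F [0.5199 0.1127 1.5958] w 0.8833691291803522 x [-0.4209 -0.1165 -0.8996] jawyaw -74.45469896248804
row [ 0.0537 -0.0003 -0.0268] [0.001  0.0019 0.0002] rows>= 2.0
row [ 0.0794 -0.0003 -0.0393] [0.001  0.0019 0.0002] rows>= 2.0
```

Emit:
jog_arm([
  [0.025,0,-0.013,0,0.002,0,88],
  [0.05,0,-0.025,0,0.002,0,88],
  [0.066,0,-0.033,0,0.002,0,88],
  [0.076,0,-0.0375,0,0.002,0,88],
  [0.079,0,-0.039,0,0.002,0,88],
  [0.079,0,-0.039,0,0.002,0,88],
])

```text
time: 29.35
tool_pos: [0.4574, 0.1023, 0.0032]
tcp_rot: [1.546, 0.212, -2.458]
wrist_force: [0.6, 0.5, -0.3]
width: 0.878
```

```bash
python3 - <<'E'
from h import *
show()
p,Rt=tgrasp([.435,.0965],15.5,.0012,tilt=.45); go(p,Rt@FL)
E
```

```text
t 29.35 q [ 0.192   0.4373  1.913  -0.0359  1.2381  1.5105] tcp [0.4574 0.1023 0.0032] F [ 0.5852  0.4658 -0.3333] w 0.8780530051165192 x [-0.4172 -0.1157 -0.9014] jawyaw -74.43315792605674
row [ 0.0023 -0.0004  0.0001] [ 0.0013 -0.0022 -0.    ] rows>= 1.0
```

Emit:
jog_arm([
  [0.0025,0,0,0,0,0,80],
  [0.0025,0,0,0,0,0,70],
  [0.0025,0,0,0,0,0,50],
  [0.0025,0,0,0,0,0,40],
  [0.0025,0,0,0,0,0,40],
  [0.0025,0,0,0,0,0,40],
  [0.0025,0,0,0,0,0,40],
], force=80)

```text
time: 30.05
tool_pos: [0.458, 0.1024, 0.0029]
tcp_rot: [1.55, 0.212, -2.456]
wrist_force: [1.3, 1.1, 7.1]
width: 0.69
```

```bash
python3 - <<'E'
from h import *
show(); save_grasp([.435,.0965],15.5,"gB.npz"); R0=R.from_rotvec(monitor.read_state()['tcp_rot']).as_matrix(); print("up .2:",R0.T@[0,0,.2]); print(place2(2,0,"gB.npz"))
E
```

```text
t 30.05 q [ 0.192   0.4367  1.9136 -0.0359  1.2353  1.5106] tcp [0.458  0.1024 0.0029] F [1.308  1.0511 7.1257] w 0.6895177535236321 x [-0.4147 -0.1151 -0.9026] jawyaw -74.44153650373512
offset [ 0.0237 -0.0005 -0.0031]
up .2: [-0.1805 -0.0001  0.0861]
(array([ 0.6114, -0.0931,  0.074 ]), array([[ 0.5657, -0.0512, -0.823 ],
       [-0.0296, -0.9987,  0.0418],
       [-0.8241,  0.0007, -0.5665]]))
```

Emit:
jog_arm([
  [-0.018,0,0.009,0,0,0,40],
  [-0.054,0,0.026,0,0,0,40],
  [-0.09,0,0.043,0,0,0,40],
  [-0.135,0,0.064,0,0,0,40],
  [-0.18,0,0.086,0,0,0,40],
  [-0.18,0,0.086,0,0,0,40],
  [-0.18,0,0.086,0,0,0,40],
])

```text
time: 30.75
tool_pos: [0.4591, 0.1025, 0.2043]
tcp_rot: [1.557, 0.213, -2.452]
wrist_force: [0.0, -0.5, -1.8]
width: 0.691
```

```bash
python3 - <<'E'
from h import *
show(); p,Rt=place2(2,.07,"gB.npz"); print(p); go(p+[0,0,.04],Rt)
E
```

```text
t 30.75 q [ 0.1918  0.2013  1.794  -0.0339  1.5846  1.498 ] tcp [0.4591 0.1025 0.2043] F [ 0.0449 -0.5019 -1.757 ] w 0.691338114797037 x [-0.4099 -0.1141 -0.9049] jawyaw -74.4342026186288
[ 0.6463 -0.0949  0.1346]
row [-0.0273  0.2404 -0.1279] [0.3366 1.0323 0.0282] rows>= 8.0
```

Emit:
jog_arm([
  [-0.03,0.02,-0.01,0.03,0.1,0.003,40],
  [-0.045,0.045,-0.02,0.07,0.2,0.006,40],
  [-0.055,0.07,-0.032,0.1,0.3,0.009,40],
  [-0.055,0.095,-0.045,0.13,0.4,0.011,40],
  [-0.055,0.12,-0.058,0.16,0.5,0.014,40],
  [-0.05,0.145,-0.072,0.2,0.6,0.017,40],
  [-0.045,0.17,-0.085,0.23,0.7,0.02,40],
  [-0.04,0.195,-0.1,0.26,0.8,0.022,40],
  [-0.035,0.22,-0.112,0.29,0.9,0.025,40],
  [-0.03,0.235,-0.122,0.33,1.0,0.028,40],
  [-0.027,0.24,-0.128,0.337,1.032,0.028,40],
  [-0.027,0.24,-0.128,0.337,1.032,0.028,40],
  [-0.027,0.24,-0.128,0.337,1.032,0.028,40],
  [-0.027,0.24,-0.128,0.337,1.032,0.028,40],
])

```text
time: 32.15
tool_pos: [0.6465, -0.0942, 0.1744]
tcp_rot: [-2.759, 0.071, 1.453]
wrist_force: [0.6, 0.4, -1.7]
width: 0.688
```

```bash
python3 - <<'E'
from h import *
show()
for u in(.07,.045,.02,.01,0): go(*place2(2,u,"gB.npz"))
E
```

```text
t 32.15 q [-0.2389 -0.0423  2.1738  0.2556  0.4293  1.1814] tcp [ 0.6465 -0.0942  0.1744] F [ 0.6029  0.3515 -1.6988] w 0.6879095236028152 x [ 0.565  -0.0293 -0.8245] jawyaw -92.90996918512397
row [0.0327 0.0007 0.0226] [0.0003 0.0009 0.0002] rows>= 1.0
row [0.0435 0.0007 0.0452] [0.0003 0.0009 0.0002] rows>= 2.0
row [0.0543 0.0006 0.0677] [0.0003 0.0009 0.0002] rows>= 2.0
row [0.0586 0.0006 0.0767] [0.0003 0.0009 0.0002] rows>= 2.0
row [0.0629 0.0006 0.0858] [0.0003 0.0009 0.0002] rows>= 3.0
```

Emit:
jog_arm([
  [0.016,0.0007,0.011,0,0,0,40],
  [0.033,0.0007,0.0226,0,0,0,40],
  [0.033,0.0007,0.0226,0,0,0,40],
  [0.039,0.0007,0.036,0,0,0,40],
  [0.0435,0.0007,0.0452,0,0,0,40],
  [0.047,0.0007,0.052,0,0,0,40],
  [0.051,0.0007,0.06,0,0,0,40],
  [0.0543,0.0007,0.0677,0,0,0,40],
  [0.0565,0.0007,0.072,0,0,0,40],
  [0.0565,0.0007,0.072,0,0,0,40],
])

```text
time: 33.15
tool_pos: [0.6185, -0.0934, 0.0865]
tcp_rot: [-2.758, 0.07, 1.454]
wrist_force: [0.2, 1.2, -0.9]
width: 0.694
```

```bash
python3 - <<'E'
from h import *
show()
for u in(.01,.003,0): go(*place2(2,u,"gB.npz"))
E
```

```text
t 33.15 q [-0.2526  0.0377  2.2906  0.4758  0.2492  0.9403] tcp [ 0.6185 -0.0934  0.0865] F [ 0.1652  1.2432 -0.9191] w 0.6935362203761063 x [ 0.5642 -0.029  -0.8251] jawyaw -92.91367235913359
row [0.002  0.0001 0.0039] [0.0001 0.0019 0.0005] rows>= 1.0
row [0.005  0.0001 0.0102] [0.0001 0.0019 0.0005] rows>= 1.0
row [0.0063 0.0001 0.0129] [0.0001 0.0019 0.0005] rows>= 1.0
```

Still free. On to 3 mm above the seat, then release and retract.

Emit:
jog_arm([
  [0.002,0,0.004,0,0.002,0,40],
  [0.004,0,0.008,0,0.002,0,40],
  [0.005,0,0.0105,0,0.002,0,40],
  [0.005,0,0.0105,0,0.002,0,40],
  [0.005,0,0.0105,0,0.002,0,60],
  [0.005,0,0.0105,0,0.002,0,72],
  [0.005,0,0.0105,0,0.002,0,80],
  [0.005,0,0.0105,0,0.002,0,88],
  [0.005,0,0.0105,0,0.002,0,88],
  [-0.02,0,0.0105,0,0.002,0,88],
  [-0.06,0,0.0105,0,0.002,0,88],
  [-0.1,0,0.0105,0,0.002,0,88],
  [-0.15,0,0.0105,0,0.002,0,88],
  [-0.2,0,0.0105,0,0.002,0,88],
  [-0.2,0,0.0105,0,0.002,0,88],
])

```text
time: 34.65
tool_pos: [0.4988, -0.0883, 0.2558]
tcp_rot: [-2.774, 0.075, 1.431]
wrist_force: [0.1, -0.4, 1.3]
width: 0.88
```

```bash
python3 - <<'E'
from h import *
show(); go([.45,-.15,.3],down(np.radians(-93)))
s=imaging.read_camera("side"); t=imaging.read_camera("top")
cv2.imwrite("pics/s4.png",s);cv2.imwrite("pics/t4.png",t)
E
```

```text
t 34.65 q [-0.3327 -0.4759  2.345   0.2497  0.6875  1.1424] tcp [ 0.4988 -0.0883  0.2558] F [ 0.126  -0.3608  1.2829] w 0.8799416228072823 x [ 0.5786 -0.034  -0.8149] jawyaw -92.96105450569524
row [-0.0621  0.0644  0.0117] [ 0.0022 -0.6182 -0.0046] rows>= 5.0
```

```bash
python3 - <<'E'
from h import *
go([.372,-.291,.30],down(np.radians(-93)))
E
```

```text
row [-0.1074  0.2097  0.0653] [ 0.0017 -0.6081 -0.0016] rows>= 5.0
```

Emit:
jog_arm([
  [-0.05,0.0,0.02,0,-0.08,0,88],
  [-0.08,0.03,0.04,0,-0.18,0,88],
  [-0.107,0.06,0.065,0,-0.3,0,70],
  [-0.107,0.1,0.065,0,-0.42,0,70],
  [-0.107,0.15,0.065,0,-0.55,0,70],
  [-0.107,0.19,0.065,0,-0.608,0,70],
  [-0.107,0.21,0.065,0,-0.608,0,70],
  [-0.107,0.21,0.065,0,-0.608,0,70],
  [-0.107,0.21,0.065,0,-0.608,0,70],
])

```text
time: 35.65
tool_pos: [0.3722, -0.2907, 0.2972]
tcp_rot: [-2.19, 0.055, 2.198]
wrist_force: [0.2, 0.3, -0.1]
width: 0.702
```

Emit:
jog_arm([
  [0,0,0,-0.15,0,0,70],
  [0,0,0,-0.3,0,0,70],
  [0,0,0,-0.45,0,0,70],
  [0,0,0,-0.6,0,0,70],
  [0,0,0,-0.75,0,0,70],
  [0,0,0,-0.9,0,0,70],
  [0,0,0,-1.05,0,0,70],
  [0,0,0,-1.2,0,0,70],
  [0,0,0,-1.35,0,0,70],
  [0,0,0,-1.5,0,0,70],
  [0,0,0,-1.65,0,0,70],
  [0,0,0,-1.8,0,0,70],
  [0,0,0,-1.95,0,0,70],
  [0,0,0,-2.1,0,0,70],
  [0,0,0,-2.25,0,0,70],
  [0,0,0,-2.4,0,0,70],
  [0,0,0,-2.4,0,0,70],
])

```text
time: 37.35
tool_pos: [0.372, -0.2891, 0.2966]
tcp_rot: [0.62, 1.485, -0.618]
wrist_force: [-0.4, -0.2, -0.1]
width: 0.697
```

```bash
python3 - <<'E'
from h import *
show()
R0=R.from_rotvec(monitor.read_state()['tcp_rot']).as_matrix()
go([.372,-.291,.174],down(np.arctan2(R0[1,1],R0[0,1])))
s=imaging.read_camera("side"); t=imaging.read_camera("top")
cv2.imwrite("pics/s5.png",s);cv2.imwrite("pics/t5.png",t)
def mk(n,im,x0,y0,w,h,f):
    b=cv2.convertScaleAbs(cv2.resize(im[y0:y0+h,x0:x0+w],None,fx=f,fy=f,interpolation=2),alpha=1.6)
    for k in(2,3):
        l=np.radians(36);u=np.sin(l)*ex+np.cos(l)*ez;nn=-np.cos(l)*ex+np.sin(l)*ez
        b0=seat(k)-.048*SX
        for z in(.006,):
            q=np.array([proj(n,b0+a*u+j*ey+z*nn)[0] for a,j in((0,.031),(.096,.031),(.096,-.031),(0,-.031))])
            cv2.polylines(b,[np.round((q-[x0,y0]+.5)*f).astype(int).reshape(-1,1,2)],False,(0,0,255) if k==3 else (255,0,0),1)
    return b
a=mk("side",s,238,165,85,65,4.7); c=mk("top",t,300,190,80,92,4.7)
o=np.zeros((433,800,3),np.uint8); o[:a.shape[0],:a.shape[1]]=a; o[:c.shape[0],405:405+c.shape[1]]=c
cv2.imwrite("pics/v5.png",o)
E
```

```text
t 37.35 q [-0.7133 -0.1622  1.931  -0.0003  1.3776 -1.4923] tcp [ 0.372  -0.2891  0.2966] F [-0.3796 -0.1683 -0.0645] w 0.6965230838932736 x [-0.0038  0.0029 -1.    ] jawyaw 44.63938615429
row [ 0.1226 -0.0013  0.0019] [-0.     -0.0048  0.0007] rows>= 3.0
```

View pics/v5.png

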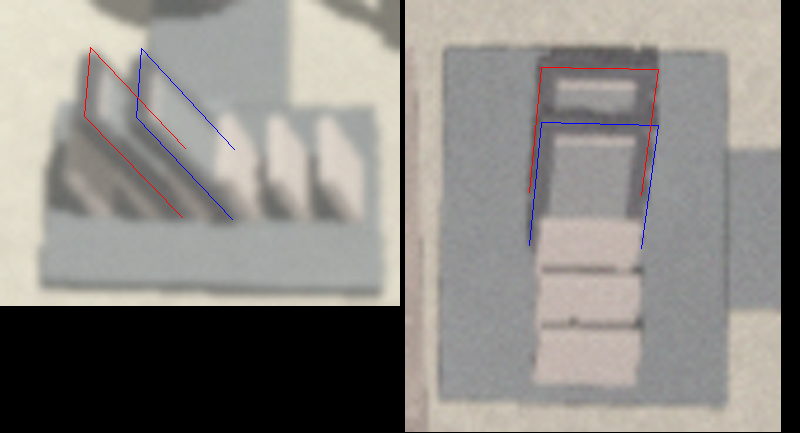

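Both cassettes sit at the same height and match the seated model, with three free fins in front, so they are in slots 2 and 3. Now grip the peg to swing the lamp back.

Emit:
jog_arm([
  [0.05,-0.001,0.002,0,-0.005,0,70],
  [0.09,-0.001,0.002,0,-0.005,0,70],
  [0.115,-0.001,0.002,0,-0.005,0,70],
  [0.122,-0.001,0.002,0,-0.005,0,70],
  [0.122,-0.001,0.002,0,-0.005,0,15],
  [0.122,-0.001,0.002,0,-0.005,0,15],
  [0.122,-0.001,0.002,0,-0.005,0,15],
  [0.122,-0.001,0.002,0,-0.005,0,15],
  [0.122,-0.001,0.002,0,-0.005,0,15],
], force=30)

```text
time: 38.35
tool_pos: [0.373, -0.2925, 0.1771]
tcp_rot: [0.62, 1.477, -0.624]
wrist_force: [-3.8, -0.1, 5.7]
width: 0.226
```

```bash
python3 - <<'E'
from h import *
show(); s=monitor.read_state(); R0=R.from_rotvec(s['tcp_rot']).as_matrix()
v=s['tool_pos'][:2]-POST[:2]; a0=np.arctan2(-v[0],v[1]); print("r",np.linalg.norm(v),"joint",a0-YAW)
for a in np.linspace(a0,YAW,15)[1:]:
    p=np.array([POST[0]-.2*np.sin(a),POST[1]+.2*np.cos(a),s['tool_pos'][2]])
    print(np.round(R0.T@(p-s['tool_pos']),4),np.round(-(a-a0),2))
E
```

```text
t 38.35 q [-0.7164 -0.0821  2.0828 -0.0018  1.1372 -1.4903] tcp [ 0.373  -0.2925  0.1771] F [-3.8402 -0.0811  5.6525] w 0.22607541879007093 x [ 0.0017 -0.0036 -1.    ] jawyaw 44.38229875052873
r 0.19761990759449233 joint 1.6291090220711306
[-0.0001  0.0154 -0.0174] 0.12
[-0.0002  0.0342 -0.0311] 0.23
[-0.0002  0.0545 -0.0425] 0.35
[-0.0003  0.076  -0.0514] 0.47
[-0.0003  0.0983 -0.0578] 0.58
[-0.0004  0.1213 -0.0616] 0.7
[-0.0004  0.1445 -0.0627] 0.81
[-0.0004  0.1677 -0.061 ] 0.93
[-0.0005  0.1906 -0.0567] 1.05
[-0.0005  0.2128 -0.0498] 1.16
[-0.0005  0.234  -0.0403] 1.28
[-0.0004  0.254  -0.0284] 1.4
[-0.0004  0.2725 -0.0143] 1.51
[-0.0004  0.2892  0.0019] 1.63
```

Emit:
jog_arm([
  [0,0.008,-0.009,0.06,0,0,15],
  [0,0.0154,-0.0174,0.12,0,0,15],
  [0,0.034,-0.031,0.23,0,0,15],
  [0,0.0545,-0.0425,0.35,0,0,15],
  [0,0.076,-0.0514,0.47,0,0,15],
  [0,0.098,-0.058,0.58,0,0,15],
  [0,0.121,-0.0616,0.7,0,0,15],
  [0,0.1445,-0.0627,0.81,0,0,15],
  [0,0.1677,-0.061,0.93,0,0,15],
  [0,0.1906,-0.0567,1.05,0,0,15],
  [0,0.2128,-0.0498,1.16,0,0,15],
  [0,0.234,-0.0403,1.28,0,0,15],
  [0,0.254,-0.0284,1.4,0,0,15],
  [0,0.2725,-0.0143,1.51,0,0,15],
  [0,0.281,-0.006,1.57,0,0,15],
  [0,0.2892,0.0019,1.63,0,0,15],
  [0,0.2892,0.0019,1.63,0,0,15],
  [0,0.2892,0.0019,1.63,0,0,15],
  [0,0.2892,0.0019,1.63,0,0,15],
])

```text
time: 40.25
tool_pos: [0.5816, -0.0945, 0.1772]
tcp_rot: [1.803, 0.665, -1.803]
wrist_force: [-0.2, -9.1, -2.4]
width: 0.227
```

```bash
python3 - <<'E'
from h import *
show(); s=monitor.read_state()
v=s['tool_pos'][:2]-POST[:2]; a0=np.arctan2(-v[0],v[1]); print("r",np.linalg.norm(v),"joint",a0-YAW)
R0=R.from_rotvec(s['tcp_rot']).as_matrix(); print("to zero",R0.T@(np.array([*(POST+.2*ey)[:2],s['tool_pos'][2]])-s['tool_pos']))
E
```

```text
t 40.25 q [-0.1989  0.1404  1.8538 -0.0082  1.1431  0.6606] tcp [ 0.5816 -0.0945  0.1772] F [-0.2087 -9.1053 -2.4121] w 0.22722596314171728 x [ 0.0028 -0.0082 -1.    ] jawyaw -49.047713426585844
r 0.1970674813859351 joint -0.003727539608607819
to zero [-0.     -0.0026 -0.0015]
```

Emit:
jog_arm([
  [0,0,0,0,0,0,70],
  [0,0,0,0,0,0,70],
  [0,0,0,0,0,0,70],
  [0,0,0,0,0,0,70],
  [-0.05,0,0,0,0,0,70],
  [-0.1,0,0,0,0,0,70],
  [-0.1,-0.03,-0.03,0,0,0,70],
  [-0.1,-0.09,-0.09,0,0,0,70],
  [-0.1,-0.15,-0.15,0,0,0,70],
  [-0.1,-0.18,-0.18,0,0,0,70],
  [-0.1,-0.18,-0.18,0,0,0,70],
  [-0.1,-0.18,-0.18,0,0,0,70],
])

```text
time: 41.45
tool_pos: [0.5988, 0.1655, 0.2751]
tcp_rot: [1.801, 0.671, -1.8]
wrist_force: [0.5, -0.4, -0.9]
width: 0.699
```

```bash
python3 - <<'E'
from h import *
show()
s=imaging.read_camera("side"); t=imaging.read_camera("top")
cv2.imwrite("pics/s6.png",s);cv2.imwrite("pics/t6.png",t)
# lamp head: bright white quad -> minAreaRect axes at z=.162
p0=proj("top",np.array([.581,-.0925,.162]))[0]
g=cv2.cvtColor(t,cv2.COLOR_BGR2GRAY); x,y=map(int,p0); print(p0, g[y-4:y+5:2,x-20:x+21:5])
for nm in("pics/top0.png","pics/t6.png"):
    im=cv2.imread(nm); g=cv2.cvtColor(im,cv2.COLOR_BGR2GRAY); hsv=cv2.cvtColor(im,cv2.COLOR_BGR2HSV)
    m=((g>150)).astype(np.uint8); m[:, :300]=0; m[:,400:]=0; m[:190]=0; m[300:]=0
    m=cv2.morphologyEx(m,cv2.MORPH_OPEN,np.ones((5,5)))
    cs,_=cv2.findContours(m,cv2.RETR_EXTERNAL,cv2.CHAIN_APPROX_NONE)
    if cs:
        c=max(cs,key=cv2.contourArea); b=cv2.boxPoints(cv2.minAreaRect(c)); w=unproj("top",b,.162)
        e=[w[(i+1)%4]-w[i] for i in range(2)]; L=[np.linalg.norm(v) for v in e]; v=e[int(np.argmax(L))]
        print(nm,w.mean(0),L,"long axis deg",np.degrees(np.arctan2(v[1],v[0])))
E
```

```text
t 41.45 q [ 0.2331  0.1387  1.6723 -0.0064  1.3292  1.086 ] tcp [0.5988 0.1655 0.2751] F [ 0.5239 -0.4045 -0.8553] w 0.6989881796536135 x [ 0.0028 -0.0058 -1.    ] jawyaw -48.77880191774659
[343.9914 229.4166] [[151 151 150 150  42  43 149 149 148]
 [147 149 150 150  39  58 150 149 149]
 [149 148 150 150  37 120 151 149 150]
 [153 150 150 150 116 154 150 150 150]
 [152 150 153 152 152 151 151 148 149]]
pics/t6.png [ 0.5658 -0.0778  0.162 ] [np.float64(0.023417786891190995), np.float64(0.01415366525829129)] long axis deg -91.49468926877054
```

```bash
python3 - <<'E'
from h import *
for nm in("pics/top0.png","pics/t6.png"):
    im=cv2.imread(nm); g=cv2.cvtColor(im,cv2.COLOR_BGR2GRAY)
    m=((g>138)).astype(np.uint8); m[:, :312]=0; m[:,378:]=0; m[:190]=0; m[300:]=0
    m=cv2.morphologyEx(m,cv2.MORPH_CLOSE,np.ones((9,9))); m=cv2.morphologyEx(m,cv2.MORPH_OPEN,np.ones((9,9)))
    cs,_=cv2.findContours(m,cv2.RETR_EXTERNAL,cv2.CHAIN_APPROX_NONE)
    c=max(cs,key=cv2.contourArea); b=cv2.boxPoints(cv2.minAreaRect(c)); w=unproj("top",b,.162)
    e=[w[(i+1)%4]-w[i] for i in range(2)]; L=[np.linalg.norm(v) for v in e]; v=e[int(np.argmax(L))]
    print(nm,w.mean(0),L,"long axis deg",np.degrees(np.arctan2(v[1],v[0])))
t=cv2.imread("pics/t6.png"); s=cv2.imread("pics/s6.png")
a=cv2.resize(t[207:257,402:452],None,fx=8,fy=8,interpolation=2); b=cv2.resize(s[95:145,260:310],None,fx=8,fy=8,interpolation=2)
cv2.imwrite("pics/v6.png",cv2.convertScaleAbs(np.hstack([a,b]),alpha=1.5))
E
```

```text
Traceback (most recent call last):
ValueError: max() iterable argument is empty
```

```bash
python3 - <<'E'
from h import *
t=cv2.imread("pics/t6.png"); s=cv2.imread("pics/s6.png")
a=cv2.resize(t[207:257,402:452],None,fx=8,fy=8,interpolation=2); b=cv2.resize(s[95:145,260:310],None,fx=8,fy=8,interpolation=2)
cv2.imwrite("pics/v6.png",cv2.convertScaleAbs(np.hstack([a,b]),alpha=1.5))
for nm,p in(("pics/top0.png",(335,250)),("pics/t6.png",(335,250))):
    im=cv2.imread(nm); g=cv2.cvtColor(im,cv2.COLOR_BGR2GRAY)
    med=np.median(g[p[1]-4:p[1]+5,p[0]-4:p[0]+5]); m=(np.abs(g.astype(float)-med)<16).astype(np.uint8); print(med,g[300,330])
    m[:, :300]=0; m[:,385:]=0; m[:180]=0; m[300:]=0
    m=cv2.morphologyEx(m,cv2.MORPH_CLOSE,np.ones((7,7))); m=cv2.morphologyEx(m,cv2.MORPH_OPEN,np.ones((9,9)))
    _,lab=cv2.connectedComponents(m); m=(lab==lab[p[1],p[0]]).astype(np.uint8)
    cs,_=cv2.findContours(m,cv2.RETR_EXTERNAL,cv2.CHAIN_APPROX_NONE)
    c=max(cs,key=cv2.contourArea); b=cv2.boxPoints(cv2.minAreaRect(c)); w=unproj("top",b,.162)
    e=[w[(i+1)%4]-w[i] for i in range(2)]; L=[np.linalg.norm(v) for v in e]; v=e[int(np.argmax(L))]
    print(nm,w.mean(0),L,"long axis deg",np.degrees(np.arctan2(v[1],v[0])))
E
```

```text
136.0 117
pics/top0.png [ 0.5507 -0.0928  0.162 ] [np.float64(0.10670680122970135), np.float64(0.1544987504699707)] long axis deg -174.88482347550845
149.0 77
pics/t6.png [ 0.6043 -0.1029  0.162 ] [np.float64(0.17142689006562492), np.float64(0.19057549147611977)] long axis deg 176.71701252753905
```

View pics/v6.png

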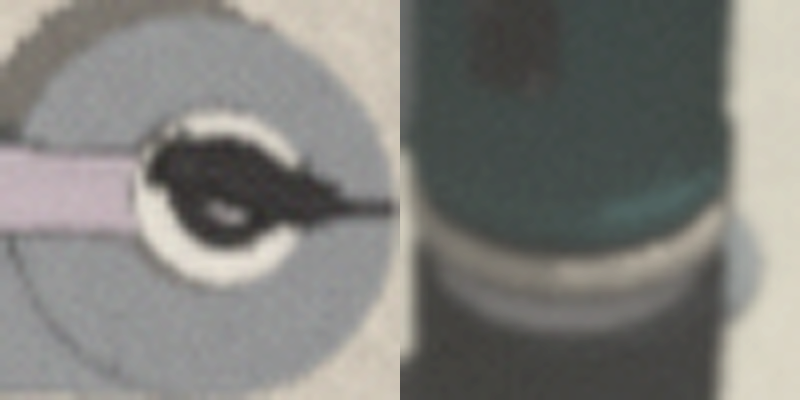

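```bash
python3 - <<'E'
from h import *
for nm in("pics/top0.png","pics/t6.png"):
    im=cv2.imread(nm).astype(float); pk=(im[...,2]+im[...,0])/2-im[...,1]
    x=slice(372,415); sub=pk[200:260,x]; m=(sub>6)&(im[200:260,x].mean(2)>100)
    ys=[];xs=[]
    for j in range(m.shape[1]):
        r=np.where(m[:,j])[0]
        if len(r)>4: xs.append(372+j); ys.append(200+r.mean())
    a,b=np.polyfit(xs,ys,1); w=unproj("top",[[375,a*375+b],[412,a*412+b]],.155); d=w[0]-w[1]
    print(nm,len(xs),"joint est",np.arctan2(-d[0],d[1])-YAW)
t=cv2.imread("pics/t6.png"); r=t[200:250,325:360].mean(2)<75
yy,xx=np.nonzero(r); print("dark",len(xx),unproj("top",[xx.mean()+325,yy.mean()+200],.19))
E
```

```text
pics/top0.png 3 joint est 0.18835857893676344
pics/t6.png 26 joint est -0.03473911646798435
dark 73 [[ 0.5872 -0.0921  0.19  ]]
```

```bash
python3 - <<'E'
from h import *
for nm,tc in(("pics/top0.png",(.5515,-.0939)),("pics/t6.png",(.5816,-.0945))):
    g=cv2.imread(nm).mean(2)
    q=proj("top",np.array([*tc,.186]))[0].astype(int); sub=g[q[1]-11:q[1]+12,q[0]-11:q[0]+12]; w=np.clip(95-sub,0,None); yy,xx=np.mgrid[-11:12,-11:12]
    print(nm,"peg vs tcp",unproj("top",[q[0]+(w*xx).sum()/w.sum(),q[1]+(w*yy).sum()/w.sum()],.186)[0][:2]-tc)
    for x in range(439,453):
        col=g[222:243,x]; w=np.clip(np.median(col)-18-col,0,None); print(x,round(float(222+(w*np.arange(21)).sum()/max(w.sum(),1e-6)),2),round(w.sum()),end=" | ")
    print()
E
```

```text
pics/top0.png peg vs tcp [0.0011 0.0005]
439 222.0 0 | 440 222.0 0 | 441 230.12 51 | 442 229.99 70 | 443 229.82 59 | 444 229.87 36 | 445 232.11 31 | 446 232.55 34 | 447 232.51 35 | 448 232.57 32 | 449 232.61 34 | 450 232.58 40 | 451 232.73 31 | 452 222.0 0 | 
pics/t6.png peg vs tcp [0.006  0.0019]
439 231.26 273 | 440 231.43 190 | 441 231.67 206 | 442 231.71 187 | 443 231.85 152 | 444 232.17 110 | 445 232.6 67 | 446 232.57 51 | 447 232.56 40 | 448 232.58 44 | 449 232.61 43 | 450 232.67 62 | 451 232.78 41 | 452 222.0 0 |
```

In the crop, the pointer (crop x≈335, y≈205) meets the mark (345–390, 207). The numbers put the lamp within about 0.02–0.03 rad. The knob bar overlaps the pointer, so I'll tighten and re-measure.

```bash
python3 - <<'E'
from h import *
go([.5712,-.2900,.27],down(np.radians(-18.6)))
E
```

```text
row [0.0085 0.3223 0.3188] [-0.5275  0.0055 -0.0066] rows>= 10.0
```

Emit:
jog_arm([
  [0,0.03,0.03,-0.1,0.005,-0.006,70],
  [0,0.06,0.06,-0.2,0.005,-0.006,70],
  [0,0.1,0.1,-0.3,0.005,-0.006,70],
  [0,0.13,0.13,-0.4,0.005,-0.006,70],
  [0,0.17,0.17,-0.5,0.005,-0.006,70],
  [0,0.2,0.2,-0.527,0.005,-0.006,60],
  [0,0.24,0.24,-0.527,0.005,-0.006,60],
  [0,0.27,0.27,-0.527,0.005,-0.006,60],
  [0,0.3,0.3,-0.527,0.005,-0.006,60],
  [0.008,0.322,0.319,-0.527,0.005,-0.006,60],
  [0.008,0.322,0.319,-0.527,0.005,-0.006,60],
  [0.008,0.322,0.319,-0.527,0.005,-0.006,60],
])

```text
time: 42.75
tool_pos: [0.5693, -0.2916, 0.27]
tcp_rot: [1.446, 1.036, -1.448]
wrist_force: [0.7, 0.1, -0.6]
width: 0.6
```

```bash
python3 - <<'E'
from h import *
show(); go([.5712,-.2900,.180],down(np.radians(-18.6)))
E
```

```text
t 42.75 q [-0.5121  0.1775  1.6371 -0.0005  1.328  -0.1834] tcp [ 0.5693 -0.2916  0.27  ] F [ 0.6773  0.1081 -0.5666] w 0.6002136052953688 x [-0.0011  0.     -1.    ] jawyaw -18.826127291329907
row [ 0.09    0.0014 -0.0022] [-0.0039  0.0003  0.001 ] rows>= 2.0
```

Emit:
jog_arm([
  [0.04,0.001,-0.002,0,0,0,60],
  [0.07,0.001,-0.002,0,0,0,60],
  [0.089,0.001,-0.002,0,0,0,60],
  [0.089,0.001,-0.002,0,0,0,60],
  [0.089,0.001,-0.002,0,0,0,0],
  [0.089,0.001,-0.002,0,0,0,0],
  [0.089,0.001,-0.002,0,0,0,0],
  [0.089,0.001,-0.002,0,0,0,0],
  [0.089,0.001,-0.002,0,0,0,0],
  [0.089,0.001,-0.002,0,0,0,0],
], force=40)

```text
time: 43.75
tool_pos: [0.5707, -0.2899, 0.1837]
tcp_rot: [1.446, 1.036, -1.447]
wrist_force: [-4.8, 2.8, 6.0]
width: 0.137
```

Emit:
jog_arm([
  [0,0,0,0.12,0,0,0],
  [0,0,0,0.24,0,0,0],
  [0,0,0,0.36,0,0,0],
  [0,0,0,0.48,0,0,0],
  [0,0,0,0.6,0,0,0],
  [0,0,0,0.72,0,0,0],
  [0,0,0,0.84,0,0,0],
  [0,0,0,0.96,0,0,0],
  [0,0,0,1.08,0,0,0],
  [0,0,0,1.2,0,0,0],
  [0,0,0,1.28,0,0,0],
  [0,0,0,1.32,0,0,0],
  [0,0,0,1.35,0,0,0],
  [0,0,0,1.35,0,0,0],
])

```text
time: 45.15
tool_pos: [0.5714, -0.2913, 0.1839]
tcp_rot: [-2.17, 0.118, 2.167]
wrist_force: [2.8, -4.4, -8.6]
width: 0.139
```

```bash
python3 - <<'E'
from h import *
show(); print(monitor.read_state()['torque'])
E
```

```text
t 45.15 q [-0.5089  0.2319  1.7327 -0.0027  1.1743  1.1687] tcp [ 0.5714 -0.2913  0.1839] F [ 2.7646 -4.3672 -8.6059] w 0.13919502390523777 x [ 0.0011 -0.0035 -1.    ] jawyaw -96.05704610335039
[-0.8056 -0.4774  0.912 ]
```

The torque rose to 0.9 N m at the end, so the knob is against its tight stop. Relax, release, retract, and check.

Emit:
jog_arm([
  [0,0,0,-0.04,0,0,0],
  [0,0,0,-0.04,0,0,0],
  [0,0,0,-0.04,0,0,60],
  [0,0,0,-0.04,0,0,60],
  [0,0,0,-0.04,0,0,60],
  [0,0,0,-0.04,0,0,60],
  [-0.05,0,0,-0.04,0,0,60],
  [-0.1,0,0,-0.04,0,0,60],
  [-0.1,-0.1,0.1,-0.04,0,0,60],
  [-0.1,-0.2,0.2,-0.04,0,0,60],
  [-0.1,-0.3,0.2,-0.04,0,0,60],
  [-0.1,-0.4,0.2,-0.04,0,0,60],
  [-0.1,-0.4,0.2,-0.04,0,0,60],
  [-0.1,-0.4,0.2,-0.04,0,0,60],
  [-0.1,-0.4,0.2,-0.04,0,0,60],
  [-0.1,-0.4,0.2,-0.04,0,0,60],
  [-0.1,-0.4,0.2,-0.04,0,0,60],
  [-0.1,-0.4,0.2,-0.04,0,0,60],
])

```text
time: 46.95
tool_pos: [0.413, 0.1327, 0.2829]
tcp_rot: [-2.194, 0.066, 2.19]
wrist_force: [-0.3, -0.2, -0.6]
width: 0.597
```

```bash
cat > chk.py <<'E'
from h import *
show()
G=[imaging.read_camera("top") for _ in range(6)]; t=np.mean(G,0); cv2.imwrite("pics/t7.png",t.astype(np.uint8)); cv2.imwrite("pics/s7.png",imaging.read_camera("side"))
g=t.mean(2)
for x in range(438,453):
    col=g[222:243,x]; w=np.clip(np.median(col)-18-col,0,None); print(x,round(float(222+(w*np.arange(21)).sum()/max(w.sum(),1e-6)),2),round(w.sum()),end=" | ")
tc=(.585,-.093); q=proj("top",np.array([*tc,.186]))[0].astype(int); sub=g[q[1]-11:q[1]+12,q[0]-11:q[0]+12]; w=np.clip(95-sub,0,None); yy,xx=np.mgrid[-11:12,-11:12]
print("\npeg",unproj("top",[q[0]+(w*xx).sum()/w.sum(),q[1]+(w*yy).sum()/w.sum()],.186)[0][:2])
# knob bar axis: dark pixels near the post
r=(g[215:245,415:441]<60); yy,xx=np.nonzero(r); w=unproj("top",np.c_[xx+415,yy+215],.197)[:,:2]; w-=w.mean(0); u,sv,vt=np.linalg.svd(w,full_matrices=False); print("bar yaw deg",np.degrees(np.arctan2(vt[0,1],vt[0,0])),sv)
# bystanders: difference with the first picture
d=cv2.absdiff(cv2.imread("pics/top0.png"),t.astype(np.uint8)).max(2)
for n,(x,y) in dict(vial=(240,257),vialb=(158,196),flask=(216,168),beaker=(257,157),tips=(66,236)).items(): print(n,d[y-12:y+13,x-12:x+13].mean())
E
python3 chk.py
```

```text
t 46.95 q [ 0.2545 -0.2387  2.0182 -0.0012  1.3606  1.8846] tcp [0.413  0.1327 0.2829] F [-0.3173 -0.2097 -0.6138] w 0.5970522029133158 x [ 0.0017 -0.0008 -1.    ] jawyaw -93.3851722017513
438 233.48 54 | 439 222.0 0 | 440 222.0 0 | 441 232.63 58 | 442 232.67 65 | 443 232.62 65 | 444 232.62 64 | 445 232.55 53 | 446 232.56 39 | 447 232.56 38 | 448 232.58 38 | 449 232.64 34 | 450 232.62 47 | 451 232.8 33 | 452 222.0 0 | 
peg [ 0.5877 -0.0927]
bar yaw deg 174.68844274612889 [0.1985 0.1091]
vial 7.0256
vialb 5.0432
flask 3.9952
beaker 4.4144
tips 5.368
```

Pointer row 232.63 against mark row 232.58, so they are aligned within about 0.01 rad. One last numeric check that the cassettes are still standing before I hand in.

```bash
python3 - <<'E'
from h import *
a=cv2.imread("pics/s5.png",0);b=cv2.imread("pics/s7.png",0)
for n,(x,y,w,h) in dict(slabs_lower=(250,195,45,18),fins=(290,190,30,22)).items():
    r=cv2.matchTemplate(b[y-8:y+h+8,x-8:x+w+8],a[y:y+h,x:x+w],cv2.TM_CCOEFF_NORMED); _,v,_,p=cv2.minMaxLoc(r); print(n,v,(p[0]-8,p[1]-8))
t5=cv2.imread("pics/t5.png",0);t7=cv2.imread("pics/t7.png",0)
for n,(x,y) in dict(vial=(240,257),vialb=(158,196),flask=(216,168),beaker=(257,157)).items():
    r=cv2.matchTemplate(t7[y-22:y+23,x-22:x+23],cv2.imread("pics/top0.png",0)[y-10:y+11,x-10:x+11],cv2.TM_CCOEFF_NORMED); _,v,_,p=cv2.minMaxLoc(r); print(n,round(v,2),(p[0]-12,p[1]-12))
from workcell import finish_job
E
```

```text
slabs_lower 0.7087712287902832 (0, 0)
fins 0.63047856092453 (0, 0)
vial 0.94 (0, 0)
vialb 1.0 (0, 0)
flask 0.99 (0, 0)
beaker 0.99 (0, 0)
```

Nothing has shifted, and the lower correlation on the rack fits the lamp's shadow now falling across it. Handing in.

```bash
python3 -c "
from workcell import finish_job
print(finish_job())"
```

```text
the job is handed in; nothing more can be done
None
```

I loosened the clamp and swung the lamp off the rack. Only two cassettes were on the bench, and I stood them in slots 3 and 2. I then swung the lamp back, tightened the knob to its stop and handed the job in at about 47 s.

**Last checks:**
- **Lamp pointer:** it lines up with the mark within about 0.01 rad, measured on averaged top pictures.
- **Knob:** it reached its tight stop, with the torque rising to about 0.9 N m. The bar now lies at about -5°, close to its direction at the start.
- **Cassettes:** both matched the fully seated outline before the lamp went back. In the last side picture the rack area has not shifted. The match is weaker there (0.63–0.71), probably because of the lamp's shadow, and I had no views left to look.
- **Glassware, vials and tip box:** the vials, flask and beaker are where they started. The tip box I only compared roughly, and its brightness hardly changed.

**What went wrong or disagreed:**
- **First slot approach:** the wrist ran to its limit, with joint 6 reading -2.552 against the listed ±2.55. I laid the cassette back on the bench and regrasped it with the hand tilted.
- **Release in slot 3:** that cassette slid the last 15 mm or so into place, because joint 6 was again close to its end.
- **Lift near the flask:** one lift slanted outwards towards the flask, but the pictures show it did not move.
- **Lamp angle:** a rough fit of the lamp's arm gave -0.035 rad. I trusted the pointer and mark instead.

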